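# Gauge the tail socket of a scrap-metal bird

### The arm

A 7-joint arm with a two-finger parallel gripper is mounted at the origin on the work surface. World frame = base frame: x ahead of the robot, y to its left, z up, the work surface at z = 0. Lengths are in m, angles in degrees, forces in N, time in s.
With the tool pointing down it reaches from about 0.425 to 0.875 m from the base axis. Payload 4.7 kg.
Tool frame: the origin (TCP) lies midway between the tips of the shut fingers; the grasp point (between the pads) lies env.grip_point_offset behind it (env.grip_point_offset is the distance from the TCP to the grasp point, in m); x points along the fingers, y is the direction in which the jaws open and shut, and the axes are right-handed (so a half turn about x gives the same grasp; the last joint's range is limited). The gripper opens to 87 mm and grips with 3 to 60 N. Pads are 19 mm wide; open, the fingers measure 117 mm over their backs; the gripper's body (75 mm by 190 mm) begins 51 mm behind the grasp point.
Start: joints at [75.407, 18.392, -4.016, 83.108, 1.295, 78.541, -3.26], TCP at [0.173, -0.627, 0.184] pointing down, gripper open.
Joint ranges: [-163.93, 163.93], [-17.29, 119.83], [-79.2, 71.16], [3.27, 140.29], [-89.18, 269.18], [5.43, 117.66], [-154.24, 154.24]. Speed limits (degrees/s): [147.25, 147.25, 180, 180, 180, 180, 180].

### API

Orientations are given as [roll, pitch, yaw] about the fixed x, y, z axes, in that order (R = Rz(yaw) Ry(pitch) Rx(roll)).
In Python, from cell import readout, read_camera, camera_params, sign_off, spot_in, pinpoint, env gives the robot as it stands.
- The arm moves only by the shell command python3 -m pendant 'ROWS' [OPENING] [FORCE]. ROWS is a JSON object of lists of equal length, an entry for each row: "xyz": the shift along the world's x, y, z in m, a list of three; "turn": the turn about the world's z in rad. A call has 1 to 10 rows; each row shifts and turns the pose as measured when the row begins; what a row does not reach is not made up. A row lasts 1/8 s, in which the tool goes at most 62.5 mm and 10.7 degrees, less where a joint would pass 70% of its speed; a pose out of reach is approached as far as the arm can. A call is refused whole if a number of a shift passes 0.0625 or a number of a turn 0.188, either way. A call with a gripper value outside its range is refused whole. OPENING is the opening, from 0 (shut) to 1 (fully open), set as the call begins (- or left out, the last holds). The fingers move at their own pace and stop on an object; FORCE is the grip in N (left out, the last holds). Time passes only in rows, so rows that do not move let the fingers close. It gives the time, the measured TCP pose, the force and the opening at its end, in the units of the state.
- readout.get_obs(): the state, without advancing time (a new reading comes with each control period).
- read_camera(name): name is "scene" or "top"; returns the picture (384x512x3 uint8, red, green, blue); there is no depth.
- camera_params(name): a dict with "fx", "fy", "cx", "cy" (pixels), "k1" (the pictures are not rectified: a ray, as slopes to the right and down, at radius r is drawn at 1 + k1 r^2 times it, then the intrinsics apply), "rvec" (rotation vector, rad) and "tvec" (3), from world to camera coordinates, as OpenCV has them. Camera axes: x right, y down, z forward; pixel columns grow to the right and rows downward; lengths in m; the calibration is good to about 2 mm. A picture is of the moment at which its call begins. camera_params takes no time and is no camera call.
- sign_off(): hands the job in, once; it reports no verdict.
Trained networks look in the newest picture that a camera, given by its name, has taken for a name from the list of things; names that differ only in an ending like _2 or _b are one class to them, and where a whole thing is asked for, a point or a joint stands for the part that bears it (a point fixed in the world has none). Each returns a list of dicts, best first, with "score" (0 to 1); they miss things now and then, are a little off and sometimes report something else, mostly with a low value. They report only what shows in the picture. A call takes as long as a camera call. They do not tell look-alikes from the thing itself.
- spot_in(camera, name): "at" ([x, y, z] in m, in the coordinates of the camera as it stood for that picture, good to about 4 mm: the middle of the surface that is visible of it).
- pinpoint(camera, name): "at" ([x, y, z] in m, in the coordinates of the camera as it stood for that picture, good to about 4 mm: a listed point, or the origin of a listed thing).
The state is a dict: "time_s": time; "qpos": joint angles; "joint_velocities": joint speeds; "effort": joint torques, N m; "tool_pos": TCP position; "tool_rot": TCP orientation; "force": force on the tool from outside, world axes, zero at the start; "wrist_torque": the same for the moment, N m; "grip_width": finger opening in m.
Only numpy, scipy, OpenCV 4.12 (cv2) and the standard library are available. Lean on these libraries where they do the work, as an engineer would, in place of code of your own. Each camera call takes 0.05 s, during which the arm holds its last target.

### The job

Take the depth rod from its rest and slide it, tapered nose first, into the open tail socket of the scrap-metal bird; press it gently past the spring clip inside until it is fully home on the bottom. Leave it there, and then slide the yellow marker along the rule so that its line stands level with the blue outer end of the rod, to show how much of the rod is left showing. Leave the other things on the stall where they are.

Things in the scene. Friction and masses are not known exactly. Their poses are not given: they have to be found in the camera images.
- rod: The depth rod: straight aluminium rod, 12 mm in diameter, 190 mm long, 50 to 85 g. Origin on its axis at mid-length; x runs along the rod towards its tapered nose (the last 10 mm narrow from 12 to 6 mm). The other end has a blue band 20 mm long. It starts lying level in the rest, its axis 46 mm above the table.
- rod_end (a point): Centre of the rod's blue outer end face, 95 mm behind the rod's origin.
- rod_nose (a point): Centre of the rod's nose face, 95 mm ahead of the rod's origin.
- rest: Fixed steel rest for the rod. Origin under it on the table, x along the rod. Two notched posts 12 mm thick, 26 mm wide and 47 mm high carry the rod at x = +60 and x = -10 mm. The blue half of the rod, x from -16 to -95 mm, is free all round; the base plate below (10 mm high) ends at x = -30 mm.
- bird: Fixed scrap-metal bird on a plywood board 12 mm thick (x -180 to +180, y -30 to +120 mm). Origin on the table right under the mouth of the tail socket; x points straight out of the mouth, z up. Its body is a dark level steel tube, 25 mm outside, axis 70 mm above the table, from x = 0 to -150 mm; the head (164 mm high) is beyond. The rule lies along x at y = 95 mm, from x = 0.
- mouth (a point): Centre of the tail socket's open mouth, 70 mm above the table, same axes as the bird. The socket is a level blind bore 15 mm in diameter along -x with a hard bottom. Its depth is unknown and differs every time, 70 to 115 mm, so 75 to 120 mm of the rod stays showing. Bottom feels like a sharp force rise: slide slowly (about 10 mm/s), 10 to 14 N is plenty, over 30 N on it breaks the weld.
- clip_place (a point): Spring clip: a sprung ball in the roof of the bore, 25 mm inside the mouth (this point is on the bore axis under it). It rubs on the rod: getting past it and sliding on takes roughly 2 to 8 N, well before the bottom, and the rod stays where it is left.
- marker (a joint): Position of the yellow marker along the rule, m: 0 with its line level with the mouth, growing as it moves away from the mouth along the bird's x, up to 0.16. It stays where it is left and takes about 1.5 N to slide.
- marker_top (a point): Middle of the top of the marker's grip, 73.5 mm above the table and 95 mm to the bird's y side of the socket axis, in line with the marker's black line; same axes as the bird. The grip is an upright yellow block 16 x 16 mm, 36 mm tall below this point, on a wider foot.
- beetle: Bystander: small scrap-metal beetle, 60 mm. Leave it alone.
- boltman: Bystander: bolt figure on a plate, 115 mm tall. Leave it alone.
- tin: Bystander: open steel cup, 66 mm wide, 75 mm tall. Leave it alone.
- jar: Bystander: closed amber jar, 60 mm wide, 80 mm tall. Leave it alone.
- wrench: Bystander: wrench lying flat, 160 mm. Leave it alone.
- stem: Bystander: copper stem with a steel block at one end, 130 mm, lying on the table. Leave it alone.
- driver: Bystander: screwdriver lying flat, 180 mm. Leave it alone.
There are look-alikes about, which are no part of the job. Of the things that look like the rod, the middle-sized one is meant.

How it is judged:
By the outcome, as a careful person would: the job done as asked, in the order asked, and still so for the second after the job is handed in, with the robot touching nothing.
It also fails if it takes over 70 s, if anything falls off the work surface, if the arm or the gripper's body presses on something with over 40 N, if the wrist force passes 120 N, or if a joint passes its speed limit or range.

## Working session

There is one attempt and no reset: what is moved stays moved. The work goes in short steps, Python scripts to look and compute and a shell command to move; the robot and the scene stay as the last step left them, time stands still between calls to the robot, and variables do not carry over. Pictures are saved under pics/ and viewed, and the job is handed in when it is done.

```bash
ls; mkdir -p pics; cat > h.py <<'E'
import numpy as np,cv2
from cell import readout, read_camera, camera_params, sign_off, spot_in, pinpoint, env
def w(cam,p):
    c=camera_params(cam);R=cv2.Rodrigues(np.array(c['rvec'],float))[0]
    return R.T@(np.array(p)-np.array(c['tvec']))
def pix(cam,P):
    c=camera_params(cam);R=cv2.Rodrigues(np.array(c['rvec'],float))[0]
    q=R@np.array(P)+np.array(c['tvec']);s=q[:2]/q[2];k=1+c['k1']*(s@s)
    return np.array([c['fx']*s[0]*k+c['cx'],c['fy']*s[1]*k+c['cy']])
def ray(cam,u,v,z):
    c=camera_params(cam);R=cv2.Rodrigues(np.array(c['rvec'],float))[0]
    d=np.array([(u-c['cx'])/c['fx'],(v-c['cy'])/c['fy']]);s=d.copy()
    for _ in range(20): s=d/(1+c['k1']*(s@s))
    o=-R.T@np.array(c['tvec']);r=R.T@np.array([s[0],s[1],1]);return o+r*(z-o[2])/r[2]
def save(cam,name):
    im=read_camera(cam);cv2.imwrite('pics/'+name+'.png',im[:,:,::-1]);return im
E
python3 - <<'E'
from h import *
for c in ['scene','top']:
    save(c,c+'0'); p=camera_params(c);R=cv2.Rodrigues(np.array(p['rvec'],float))[0]
    print(c,p,-R.T@np.array(p['tvec']))
    for n in ['rod','rod_end','rod_nose','mouth','bird','rest','marker','marker_top']:
        for d in pinpoint(c,n)[:4]: print(n,round(d['score'],2),w(c,d['at']).round(4),pix(c,w(c,d['at'])).round())
print(readout.get_obs(),env.grip_point_offset)
E
```

```text
pics
scene {'fx': 435.67729083604263, 'fy': 435.67729083604263, 'cx': 249.12590869562587, 'cy': 197.08519432722142, 'k1': 0.0011315523657537043, 'rvec': array([ 1.89779531,  1.72761353, -0.64347279]), 'tvec': array([ 0.12456155, -0.38547352,  1.63807158])} [ 1.32978113 -0.22422325  1.01429285]
rod 0.76 [ 0.2921 -0.4525  0.0092] [157. 157.]
rod 0.7 [ 0.4405 -0.6134  0.0024] [102. 196.]
rod 0.56 [ 0.4757 -0.3196  0.0472] [197. 188.]
rod_end 0.82 [ 0.4919 -0.4096  0.0471] [166. 195.]
rod_end 0.65 [ 0.5004 -0.6497  0.0044] [ 87. 212.]
rod_end 0.58 [ 0.1647 -0.438   0.0081] [163. 130.]
rod_nose 0.7 [ 0.4105 -0.4697  0.0069] [150. 184.]
rod_nose 0.63 [ 0.3723 -0.5849 -0.0013] [114. 180.]
rod_nose 0.48 [ 0.45   -0.2239  0.0459] [229. 179.]
mouth 0.75 [0.5083 0.1287 0.0715] [351. 179.]
bird 0.65 [ 0.5006  0.1273 -0.0013] [346. 193.]
rest 0.97 [ 0.4737 -0.3158 -0.0013] [200. 198.]Traceback (most recent call last):
  File "<stdin>", line 6, in <module>
ValueError: it knows: beetle, bird, boltman, clip_place, driver, jar, marker_top, mouth, rest, rod, rod_end, rod_nose, stem, tin, wrench
```

```bash

python3 - <<'E'
from h import *
for c in ['scene','top']:
    save(c,c+'0')
    if c=='top':
        p=camera_params(c);R=cv2.Rodrigues(np.array(p['rvec'],float))[0]; print(p,-R.T@np.array(p['tvec']))
    for n in ['rod','rod_end','rod_nose','mouth','bird','rest','clip_place'][0 if c=='top' else 6:]+['marker_top','beetle','boltman','tin','jar','wrench','stem','driver']:
        for d in pinpoint(c,n)[:4]: print(n,round(d['score'],2),w(c,d['at']).round(4),pix(c,w(c,d['at'])).round())
print(readout.get_obs(),env.grip_point_offset)
E
```

```text
clip_place 0.9 [0.5088 0.1531 0.0716] [359. 178.]
marker_top 0.64 [0.5909 0.0773 0.0788] [340. 201.]
beetle 0.63 [ 7.795e-01 -1.244e-01  7.000e-04] [276. 282.]
boltman 0.83 [ 0.7853  0.0622 -0.0025] [347. 278.]
tin 0.88 [ 0.7072 -0.2997  0.0014] [207. 263.]
jar 0.97 [7.403e-01 2.503e-01 3.000e-04] [412. 257.]
wrench 0.84 [ 0.6588 -0.1785  0.0021] [251. 244.]
wrench 0.63 [7.858e-01 6.390e-02 3.000e-04] [347. 278.]
wrench 0.62 [0.509 0.151 0.072] [359. 178.]
stem 0.73 [ 0.3657 -0.2186 -0.0013] [230. 170.]
driver 0.59 [ 0.627  -0.4413  0.0034] [156. 242.]
{'fx': 385.36291467072516, 'fy': 385.36291467072516, 'cx': 258.26190950674726, 'cy': 191.40581975134515, 'k1': -0.12459215098636896, 'rvec': array([ 2.10630675, -2.14672605,  0.19857074]), 'tvec': array([-0.1793461 ,  0.53192644,  1.21609455])} [ 0.29777375 -0.18364787  1.29290409]
rod 0.85 [ 0.2906 -0.4597  0.0118] [341. 263.]
rod 0.66 [ 0.4376 -0.6195  0.0052] [385. 218.]
rod 0.5 [ 0.4769 -0.3125  0.0453] [296. 206.]
rod 0.42 [ 7.170e-01 -3.036e-01  6.000e-04] [290. 140.]
rod_end 0.74 [ 0.1701 -0.4396  0.012 ] [337. 300.]
rod_end 0.7
[... 1202 characters left out ...]
239. 124.]
{'time_s': 1.65, 'qpos': array([75.40513863, 18.39091032, -4.0155285 , 83.10686197,  1.29478884,
       78.53926215, -3.26098783]), 'joint_velocities': array([ 0.04229306, -0.00174812,  0.05643329, -0.04376644, -0.12006745,
       -0.03658354,  0.11851794]), 'effort': array([-1.77154184e-04, -4.91089368e+01, -4.03030710e-01, -3.12760985e+01,
       -6.36610016e-02,  3.37332801e-02,  1.67453004e-05]), 'tool_pos': array([ 0.17261875, -0.62670452,  0.18360399]), 'tool_rot': array([ 72.23574689,  89.9915153 , -92.36218289]), 'force': array([ 0.20673734, -0.08533214,  0.18830325]), 'wrist_torque': array([ 0.01971561,  0.06492128, -0.03914233]), 'grip_width': 0.08637513691477387} 0.0187
```

View pics/scene0.png

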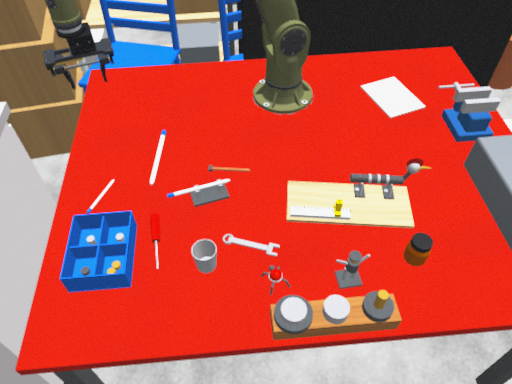

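View pics/top0.png

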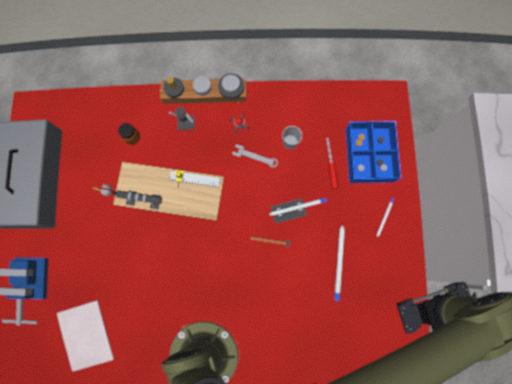

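```bash

python3 - <<'E'
from h import *
t=cv2.imread('pics/top0.png');s=cv2.imread('pics/scene0.png')
cr=lambda im,x0,y0,x1,y1,W,H:cv2.resize(im[y0:y1,x0:x1],(W,H),interpolation=cv2.INTER_CUBIC)
a=cr(s,80,120,240,220,800,500)  # x5
cv2.imwrite('pics/c1.png',a)
cv2.imwrite('pics/c2.png',cr(t,80,150,230,240,800,480))
cv2.imwrite('pics/c3.png',cr(s,280,155,440,235,800,400))
cv2.imwrite('pics/c4.png',cr(t,260,185,400,305,700,600))
E
```

```text
(no output)
```

View pics/c1.png

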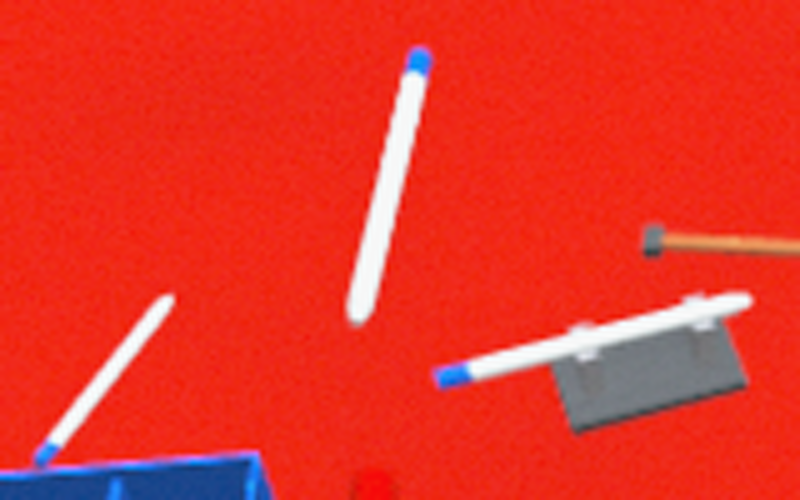

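View pics/c2.png

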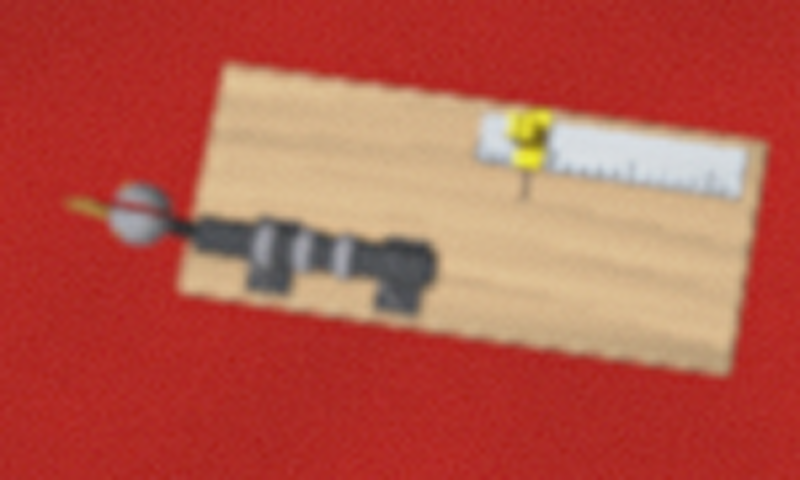

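View pics/c3.png

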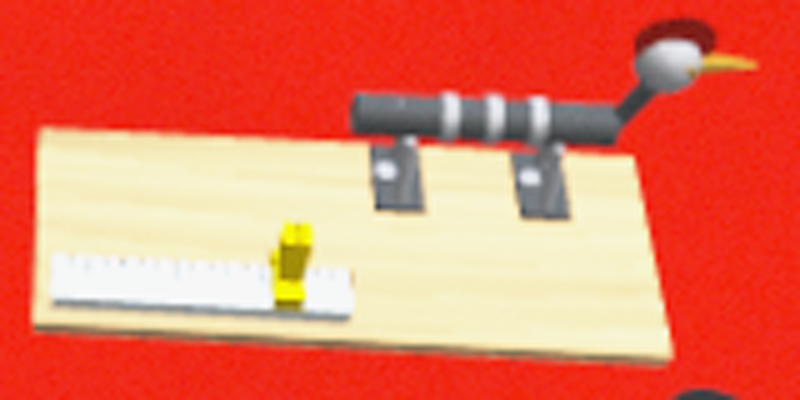

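View pics/c4.png

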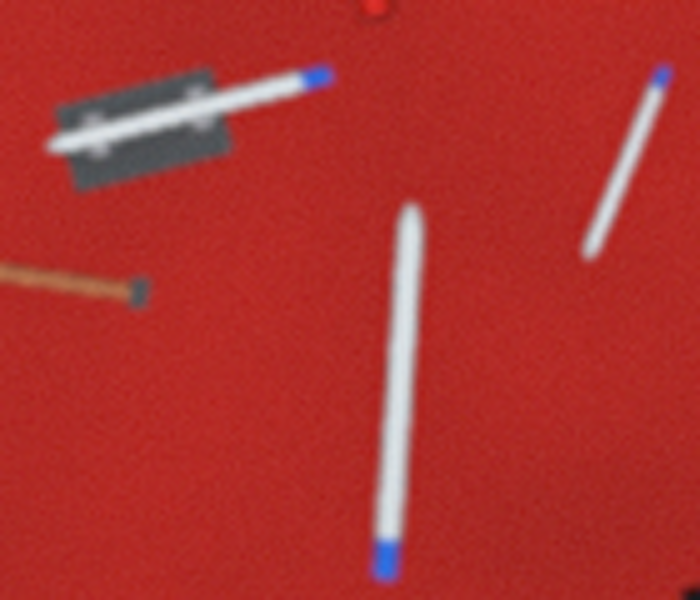

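Look-alikes in the scene view: (157,157) is the longest and lies on the table, about 245 mm. (102,196) is the shortest and also on the table. (197,188) lies in the rest at z≈46 mm, about 188 mm, so it is middle-sized and is the one meant; the crop confirms it. Next, precise fits.

```bash
cat > fit.py <<'E'
from h import *
from scipy.optimize import minimize
def soft(im):
    im=im[:,:,::-1].astype(float); # rgb
    r=im[...,1]/(im[...,0]+1)
    return r
def hullmask(pts,shape,box,S=8):
    x0,y0,x1,y1=box
    h=cv2.convexHull(pts.astype(np.float32))[:,0]
    q=((h+0.5-[x0,y0])*S)
    m=np.zeros(((y1-y0)*S,(x1-x0)*S),np.uint8)
    cv2.fillPoly(m,[np.round((q-0.5)*16).astype(np.int32)],255,shift=4)
    return cv2.resize(m,(x1-x0,y1-y0),interpolation=cv2.INTER_AREA)/255.
def rodpts(cx,cy,yaw,z=.046,L=.19):
    d=np.array([np.cos(yaw),np.sin(yaw),0]);n=np.array([-d[1],d[0],0]);k=np.array([0,0,1.])
    P=[]
    for s,r in((-L/2,.006),(L/2-.01,.006),(L/2,.003)):
        for a in np.linspace(0,2*np.pi,16,endpoint=False): P.append(np.array([cx,cy,z])+d*s+r*(np.cos(a)*n+np.sin(a)*k))
    return P
def boardpts(cx,cy,yaw):
    d=np.array([np.cos(yaw),np.sin(yaw),0]);n=np.array([-d[1],d[0],0])
    return [np.array([cx,cy,z])+d*a+n*b for a in(-.18,.18) for b in(-.03,.12) for z in(0,.012)]
def tubepts(cx,cy,yaw):
    d=np.array([np.cos(yaw),np.sin(yaw),0]);n=np.array([-d[1],d[0],0]);k=np.array([0,0,1.])
    return [np.array([cx,cy,.07])+d*s+.0125*(np.cos(a)*n+np.sin(a)*k) for s in(-.15,0) for a in np.linspace(0,2*np.pi,24,endpoint=False)]
def fit(cam,obs,w,box,f,p0):
    x0,y0,x1,y1=box;o=obs[y0:y1,x0:x1];ww=w[y0:y1,x0:x1]
    def c(q):
        p=[q[0]/100,q[1]/100,q[2]/20]
        m=hullmask(np.array([pix(cam,P) for P in f(*p)]),None,box)
        return (ww*(m-o)**2).sum()
    r=minimize(c,[p0[0]*100,p0[1]*100,p0[2]*20],method='Nelder-Mead',options=dict(initial_simplex=None,xatol=1e-3,fatol=1e-4))
    return np.array([r.x[0]/100,r.x[1]/100,r.x[2]/20]),r.fun
E
python3 - <<'E'
from fit import *
Y=np.radians
for cam,name in(('top','top0'),('scene','scene0')):
    im=cv2.imread(f'pics/{name}.png');r=soft(im)
    rgb=im[:,:,::-1].astype(float)
    bg=.15 if cam=='top' else .15
    bgv=np.median(r[180:260,235:260] if cam=='top' else r[120:150,180:230])
    one=np.ones(r.shape)
    # rod: brightness G (white) vs gray rest; blue band counts by B channel
    g=np.maximum(rgb[...,1],rgb[...,2]); lo=np.median(g[180:260,235:260]); 
    o=np.clip((g-lo)/(np.percentile(g[200:212,285:310] if cam=='top' else g[183:195,170:225],97)-lo),0,1)
    box=(262,190,335,225) if cam=='top' else (160,170,240,205)
    # mask out rest (gray mid values with low saturation, far from initial line)
    p0=(.472,-.316,Y(102.9))
    m0=hullmask(np.array([pix(cam,P) for P in rodpts(*p0)]),None,(0,0,512,384))
    sat=rgb.max(2)-rgb.min(2); dark=(sat<40)&(rgb.max(2)<150)
    w_=one.copy(); w_[cv2.dilate(dark.astype(np.uint8),np.ones((3,3)))>0]=0
    p,c=fit(cam,o,w_,box,rodpts,p0); print(cam,'rod',p[:2].round(4),np.degrees(p[2]).round(2),c)
    # board
    nb=(r>(bgv+.3)); o=np.clip((r-bgv)/( .78-bgv),0,1)
    fill=cv2.morphologyEx(nb.astype(np.uint8),cv2.MORPH_CLOSE,np.ones((25,25)))
    er=cv2.erode(fill,np.ones((5,5)));o=np.where(er>0,1,o)
    w_=one.copy()
    if cam=='top': w_[:,:113]=0; w_[185:204,:125]=0; box=(100,155,235,230)
    else: w_[:182,345:]=0; w_[160:192,348:440]=0; box=(275,172,425,235)
    p0=(.505,.13,Y(-77))
    best=min((fit(cam,o,w_,box,boardpts,(.505,.13,Y(a))) for a in(-76,-80,-84)),key=lambda t:t[1])
    p,c=best; print(cam,'board',p[:2].round(4),np.degrees(p[2]).round(2),c)
    # draw overlay
    v=cv2.resize(im,None,fx=4,fy=4,interpolation=cv2.INTER_CUBIC)
    for f in(boardpts,tubepts):
        h=cv2.convexHull(np.array([pix(cam,P) for P in f(*p)]).astype(np.float32))
        cv2.polylines(v,[np.round((h+.5)*4-.5).astype(int)],True,(0,255,0),1)
    x0,y0,x1,y1=box; cv2.imwrite(f'pics/ov_{cam}.png',v[(y0-10)*4:y1*4,(x0-0)*4:(x1+20)*4])
E
```

```text
Traceback (most recent call last):
  File "fit.py", line 32, in fit
    r=minimize(c,[p0[0]*100,p0[1]*100,p0[2]*20],method='Nelder-Mead',options=dict(initial_simplex=None,xatol=1e-3,fatol=1e-4))
  File "fit.py", line 30, in c
    m=hullmask(np.array([pix(cam,P) for P in f(*p)]),None,box)
                         ~~~^^^^^^^
  File "h.py", line 7, in pix
    c=camera_params(cam);R=cv2.Rodrigues(np.array(c['rvec'],float))[0]
ValueError: time passes only in moves, steps and waits
```

```bash
python3 - <<'E'
s=open('h.py').read()
s=s.replace("def w(cam","import functools\n_cp=camera_params\n@functools.lru_cache(None)\ndef camera_params(n): return _cp(n)\ndef w(cam",1)
open('h.py','w').write(s)
E
cat > run1.py <<'E'
from fit import *
Y=np.radians
for cam,name in(('top','top0'),('scene','scene0')):
    im=cv2.imread(f'pics/{name}.png');r=soft(im)
    rgb=im[:,:,::-1].astype(float)
    bgv=np.median(r[180:260,235:260] if cam=='top' else r[120:150,180:230])
    one=np.ones(r.shape)
    g=np.maximum(rgb[...,1],rgb[...,2]); lo=np.median(g[180:260,235:260]) if cam=='top' else np.median(g[120:150,180:230])
    box=(262,190,335,225) if cam=='top' else (160,170,240,205)
    x0,y0,x1,y1=box
    o=np.clip((g-lo)/(np.percentile(g[y0:y1,x0:x1],95)-lo),0,1)
    p0=(.472,-.316,Y(102.9))
    sat=rgb.max(2)-rgb.min(2); dark=(sat<40)&(rgb.max(2)<150)
    w_=one.copy(); w_[cv2.dilate(dark.astype(np.uint8),np.ones((3,3)))>0]=0
    p,c=fit(cam,o,w_,box,rodpts,p0); print(cam,'rod',p[:2].round(4),np.degrees(p[2]).round(2),c)
    pr=p
    nb=(r>(bgv+.3)); o=np.clip((r-bgv)/( .78-bgv),0,1)
    fill=cv2.morphologyEx(nb.astype(np.uint8),cv2.MORPH_CLOSE,np.ones((25,25)))
    er=cv2.erode(fill,np.ones((5,5)));o=np.where(er>0,1,o)
    w_=one.copy()
    if cam=='top': w_[:,:113]=0; w_[185:204,:125]=0; box=(100,155,235,230)
    else: w_[:182,345:]=0; w_[160:192,348:440]=0; box=(275,172,425,235)
    p,c=min((fit(cam,o,w_,box,boardpts,(.505,.13,Y(a))) for a in(-76,-80,-84)),key=lambda t:t[1])
    print(cam,'board',p[:2].round(4),np.degrees(p[2]).round(2),c)
    v=cv2.resize(im,None,fx=4,fy=4,interpolation=cv2.INTER_CUBIC)
    for f in(boardpts,tubepts):
        h=cv2.convexHull(np.array([pix(cam,P) for P in f(*p)]).astype(np.float32))
        cv2.polylines(v,[np.round((h+.5)*4-.5).astype(int)],True,(0,255,0),1)
    h=cv2.convexHull(np.array([pix(cam,P) for P in rodpts(*pr)]).astype(np.float32))
    cv2.polylines(v,[np.round((h+.5)*4-.5).astype(int)],True,(0,255,0),1)
    x0,y0,x1,y1=box; cv2.imwrite(f'pics/ov_{cam}.png',v[(y0-10)*4:y1*4,(x0-0)*4:(x1+20)*4])
    x0,y0,x1,y1=(262,190,335,225) if cam=='top' else (160,170,240,205); cv2.imwrite(f'pics/ovr_{cam}.png',v[(y0-10)*4:y1*4,(x0-0)*4:(x1+20)*4])
E
python3 run1.py
python3 -c "
import cv2,numpy as np
for n in('ov','ovr'):
    a=cv2.imread(f'pics/{n}_top.png');b=cv2.imread(f'pics/{n}_scene.png');W=max(a.shape[1],b.shape[1])
    p=lambda x:cv2.copyMakeBorder(x,0,0,0,W-x.shape[1],0)
    cv2.imwrite(f'pics/{n}.png',cv2.resize(np.vstack([p(a),p(b)]),None,fx=1,fy=1))
"
```

```text
top rod [ 0.4756 -0.3177] 103.54 6.499732898483544
top board [0.5018 0.1264] -99.6 137.43570626190524
scene rod [ 0.4718 -0.3156] 103.71 11.613646635909266
scene board [0.4992 0.1274] -99.63 63.28224451425265
```

View pics/ov.png

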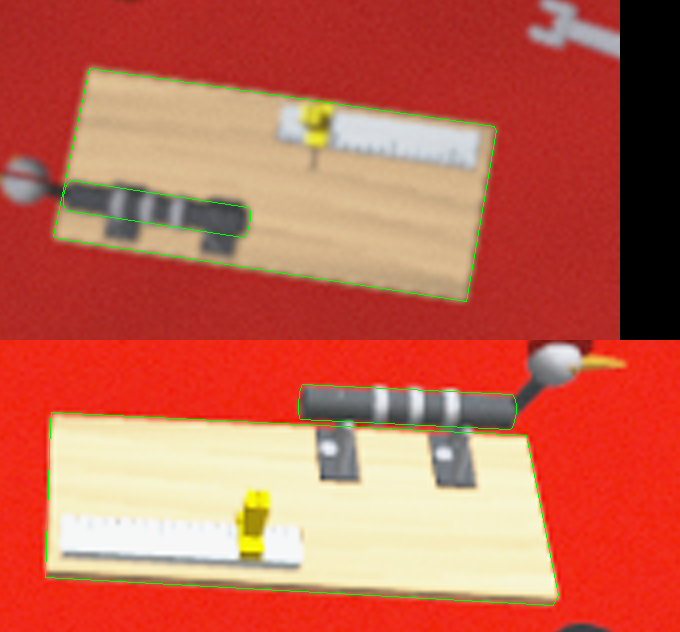

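View pics/ovr.png

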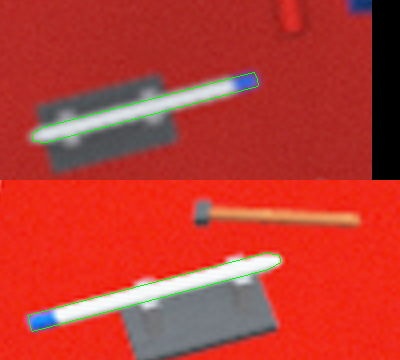

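```bash
cat >> h.py <<'E'
from scipy.spatial.transform import Rotation as Rn
def st():
    o=readout.get_obs();R=Rn.from_euler('xyz',o['tool_rot'],degrees=True).as_matrix()
    return o,R
E
python3 - <<'E'
from h import *
o,R=st();print(R.round(3),np.degrees(np.arctan2(R[1,1],R[0,1])))
E
```

```text
[[-0.     0.266 -0.964]
 [-0.    -0.964 -0.266]
 [-1.     0.     0.   ]] -74.59792960031493
```

```bash
python3 -m pendant '{"xyz":[[0.035,0.0285,0],[0.035,0.0285,0],[0.035,0.0285,0],[0.035,0.0285,0],[0.035,0.0285,0],[0.035,0.0285,0],[0.035,0.0285,0],[0.035,0.0285,0],[0.035,0.0285,0],[0,0,0]],"turn":[0.171,0.171,0.171,0.171,0.171,0.171,0.171,0.171,0.171,0]}' 1 20
python3 - <<'E'
from h import *
o,R=st();print(o['time_s'],o['tool_pos'],np.degrees(np.arctan2(R[1,1],R[0,1])),R[:,0],o['force'],o['qpos'].round(1))
E
```

```text
time_s: 2.9
tool_pos: [0.4946, -0.3608, 0.1848]
tool_rot: [48.8, 89.6, -24.9]
force: [-0.3, 0.3, 0.4]
grip_width: 0.0872
2.9 [ 0.49462912 -0.36082327  0.18475649] 16.343962690261797 [ 0.00600198 -0.00278513 -0.99997811] [-0.25825332  0.32452848  0.38676892] [ 56.6  15.4 -27.7  88.3   7.2  77.6  44.6]
```

```bash
python3 -m pendant '{"xyz":[[-0.008,-0.0094,0],[0,0,0],[0,0,-0.04],[0,0,-0.04],[0,0,-0.03],[0,0,0]],"turn":[-0.048,0,0,0,0,0]}' 1 20
python3 - <<'E'
from h import *
o,R=st();print(o['time_s'],o['tool_pos'],np.degrees(np.arctan2(R[1,1],R[0,1])),R[:,0],o['force'],o['qpos'].round(1))
save('top','t1');
t=cv2.imread('pics/t1.png');s=save('scene','s1')[:,:,::-1]
cr=lambda im,x0,y0,x1,y1,W,H:cv2.resize(im[y0:y1,x0:x1],(W,H),interpolation=cv2.INTER_CUBIC)
cv2.imwrite('pics/t1c.png',np.vstack([cr(t,250,170,350,240,500,300),cr(s,130,140,230,210,500,300)]))
E
```

```text
time_s: 3.65
tool_pos: [0.4792, -0.3798, 0.073]
tool_rot: [15.8, 89.5, -61.8]
force: [-0.4, -0.9, 0.3]
grip_width: 0.0873
3.65 [ 0.47923058 -0.37979329  0.07298932] 12.343630769738043 [ 0.00448361 -0.00837704 -0.99995486] [-0.37518413 -0.93817713  0.34476197] [ 57.1  19.7 -25.7  96.3   9.5  65.7  41.1]
```

View pics/t1c.png

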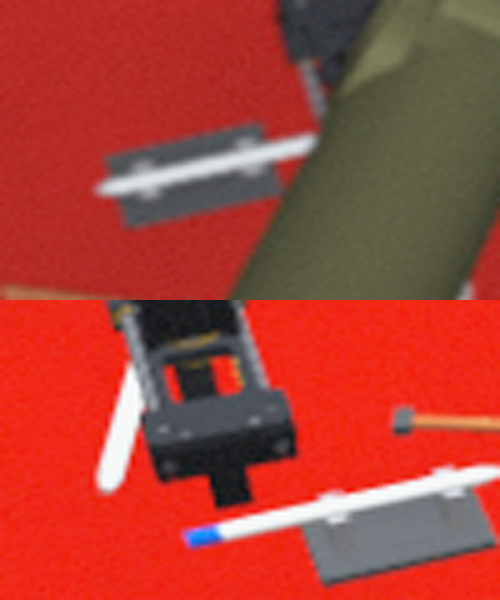

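```bash
python3 -m pendant '{"xyz":[[0.004,0.005,0],[0,0,0],[0,0,0]],"turn":[0.012,0,0]}' 1 20
cat > s.py <<'E'
from h import *
o,R=st();print(o['time_s'],o['tool_pos'].round(4),'jaw',np.degrees(np.arctan2(R[1,1],R[0,1])).round(2),'tilt',R[:,0].round(4),'F',o['force'].round(2),'M',o['wrist_torque'].round(2),'g',round(o['grip_width'],4))
E
python3 s.py
```

```text
time_s: 4.12
tool_pos: [0.4883, -0.3774, 0.0807]
tool_rot: [28.7, 88.7, -48.3]
force: [-0.6, -0.2, -0.3]
grip_width: 0.0871
4.125 [ 0.4883 -0.3774  0.0807] jaw 13.08 tilt [ 0.0145 -0.0163 -0.9998] F [-0.55 -0.18 -0.26] M [ 0.05 -0.09 -0.01] g 0.0871
```

```bash
for i in 1 2 3; do python3 -m pendant '{"xyz":[[0,0,0]],"turn":[0]}' >/dev/null; python3 s.py; done
```

```text
4.25 [ 0.4886 -0.3774  0.0812] jaw 13.09 tilt [ 0.0151 -0.0168 -0.9997] F [ 0.01 -0.55  0.07] M [-0.02 -0.08 -0.02] g 0.0867
4.375 [ 0.4886 -0.3776  0.0813] jaw 13.09 tilt [ 0.0153 -0.0171 -0.9997] F [ 0.07 -1.21 -0.47] M [ 0.  -0.1 -0. ] g 0.0868
4.5 [ 0.4886 -0.3775  0.0813] jaw 13.09 tilt [ 0.0152 -0.017  -0.9997] F [-0.01  0.33  0.01] M [ 0.03 -0.15  0.02] g 0.0867
```

```bash
python3 -m pendant '{"xyz":[[-0.001,0.003,-0.008],[-0.001,0.002,-0.012],[0,0.001,-0.012],[0,0,-0.008],[0,0,-0.003],[0,0,0],[0,0,0]],"turn":[0.004,0.004,0,0,0,0,0]}' 1 20 >/dev/null
python3 s.py
```

```text
5.375 [ 0.4856 -0.3705  0.0339] jaw 13.58 tilt [ 0.0136 -0.0153 -0.9998] F [ 0.16 -0.33  0.77] M [-0.01 -0.08  0.04] g 0.0871
```

```bash
python3 -m pendant '{"xyz":[[0.001,0,-0.004],[0,0,-0.002],[0,0,0],[0,0,0]],"turn":[0,0,0,0]}' 1 20 >/dev/null
python3 s.py
python3 - <<'E'
from h import *
s=save('scene','s2')[:,:,::-1];t=save('top','t2')[:,:,::-1]
cr=lambda im,x0,y0,x1,y1,W,H:cv2.resize(im[y0:y1,x0:x1],(W,H),interpolation=cv2.INTER_CUBIC)
cv2.imwrite('pics/t2c.png',np.vstack([cr(s,130,140,250,212,600,360)]))
E
```

```text
5.875 [ 0.4872 -0.371   0.0283] jaw 13.57 tilt [ 0.0147 -0.0163 -0.9998] F [-0.68 -0.09  0.27] M [-0.01 -0.12  0.04] g 0.0873
```

View pics/t2c.png

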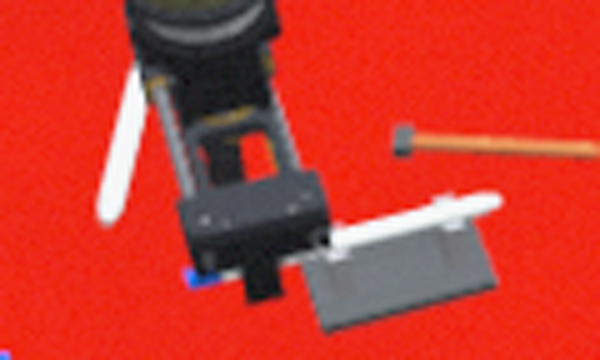

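```bash
python3 -m pendant '{"xyz":[[0,0,0],[0,0,0],[0,0,0],[0,0,0],[0,0,0],[0,0,0],[0,0,0],[0,0,0]],"turn":[0,0,0,0,0,0,0,0]}' 0 35 >/dev/null
python3 s.py
```

```text
6.975 [ 0.4872 -0.371   0.0285] jaw 13.57 tilt [ 0.0149 -0.0165 -0.9998] F [ 0.3   0.21 -0.31] M [ 0.03 -0.07 -0.02] g 0.0147
```

```bash
python3 -m pendant '{"xyz":[[0,0,0],[0,0,0]],"turn":[0,0]}' >/dev/null
python3 s.py
```

```text
7.225 [ 0.4873 -0.371   0.0285] jaw 13.57 tilt [ 0.0149 -0.0165 -0.9998] F [ 0.17 -0.19  0.48] M [-0.01 -0.09 -0.01] g 0.0017
```

```bash
python3 - <<'E'
from h import *
s=save('scene','s3')[:,:,::-1];t=save('top','t3')[:,:,::-1]
cr=lambda im,x0,y0,x1,y1,W,H:cv2.resize(im[y0:y1,x0:x1],(W,H),interpolation=cv2.INTER_CUBIC)
cv2.imwrite('pics/t3c.png',np.vstack([cr(s,130,140,250,212,600,360),cr(t,250,185,370,233,600,240)]))
E
```

```text
(no output)
```

View pics/t3c.png

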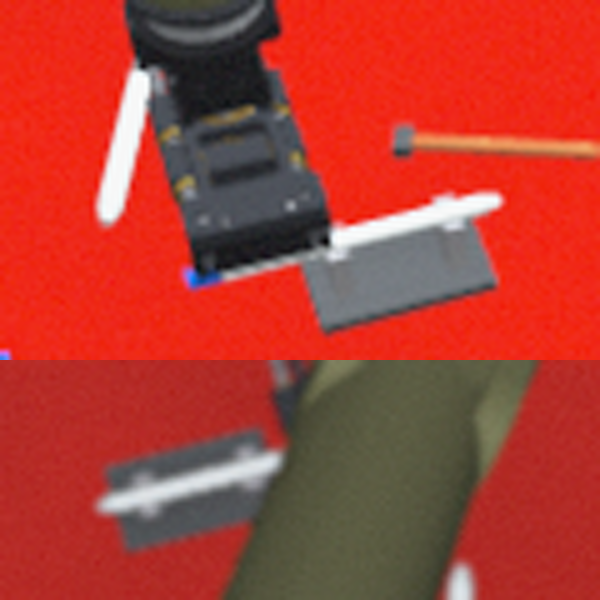

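```bash
python3 - <<'E'
from h import *
o,R=st()
for z in(0,.0187,.0697):
    P=o['tool_pos']-R[:,0]*z; print(z,P.round(4),(pix('scene',P)-[130,140])*5)
from fit import rodpts
s=cv2.imread('pics/s3.png');v=cv2.resize(s,None,fx=6,fy=6,interpolation=cv2.INTER_CUBIC)
h=cv2.convexHull(np.array([pix('scene',P) for P in rodpts(.4718,-.3156,np.radians(103.7))]).astype(np.float32))
cv2.polylines(v,[np.round((h+.5)*6-.5).astype(int)],True,(0,255,0),1)
for z in(0,.0187,.0697):
    P=o['tool_pos']-R[:,0]*z;q=pix('scene',P); cv2.circle(v,tuple(np.round((q+.5)*6-.5).astype(int)),3,(255,255,0),-1)
cv2.imwrite('pics/s3d.png',v[150*6:210*6,150*6:240*6])
print(o['effort'].round(1))
E
python3 s.py
```

```text
0 [ 0.4872 -0.371   0.0285] [252.78367961 281.82400888]
0.0187 [ 0.487  -0.3707  0.0472] [248.90411778 260.94515437]
0.0697 [ 0.4862 -0.3699  0.0982] [237.87090378 201.56925496]
[  0.  -45.9  -4.8 -27.6   0.   -0.   -0. ]
7.325 [ 0.4872 -0.371   0.0285] jaw 13.57 tilt [ 0.0149 -0.0165 -0.9998] F [ 0.55 -0.49 -0.28] M [ 0.02 -0.12  0.02] g 0.0006
```

View pics/s3d.png

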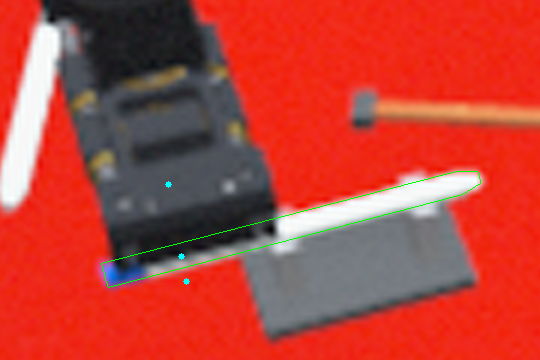

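```bash
python3 - <<'E'
from h import *
o,R=st();y=R[:,1]
for s in(.0435,.058,-.0435):
  for z in(0,.0187,.0697):
    P=o['tool_pos']-R[:,0]*z+s*y; print(s,z,P.round(4),((pix('scene',P)-[130,140])*5).round())
for s in(.095,-.095):
  for e in(.0375,-.0375):
    P=o['tool_pos']-R[:,0]*.0697+s*y+e*R[:,2]; print('body',s,e,((pix('scene',P)-[130,140])*5).round(),((pix('scene',P)-[150,150])*6).round())
E
python3 - <<'E'
import cv2
s=cv2.imread('pics/s2.png');cv2.imwrite('pics/s2e.png',cv2.resize(s[100:215,140:240],None,fx=5,fy=5,interpolation=cv2.INTER_CUBIC))
s=cv2.imread('pics/s3.png');cv2.imwrite('pics/s3e.png',cv2.resize(s[100:215,140:240],None,fx=5,fy=5,interpolation=cv2.INTER_CUBIC))
E
```

```text
0.0435 0 [ 0.5295 -0.3608  0.029 ] [269. 336.]
0.0435 0.0187 [ 0.5292 -0.3605  0.0477] [266. 315.]
0.0435 0.0697 [ 0.5285 -0.3597  0.0986] [255. 256.]
0.058 0 [ 0.5436 -0.3574  0.0291] [275. 354.]
0.058 0.0187 [ 0.5433 -0.3571  0.0478] [271. 333.]
0.058 0.0697 [ 0.5426 -0.3563  0.0988] [261. 275.]
-0.0435 0 [ 0.445  -0.3813  0.028 ] [237. 230.]
-0.0435 0.0187 [ 0.4447 -0.3809  0.0467] [233. 209.]
-0.0435 0.0697 [ 0.4439 -0.3801  0.0977] [222. 149.]
body 0.095 0.0375 [208. 341.] [129. 349.]
body 0.095 -0.0375 [343. 307.] [292. 308.]
body -0.095 0.0375 [141. 105.] [49. 66.]
body -0.095 -0.0375 [265.  77.] [198.  32.]
```

View pics/s2e.png

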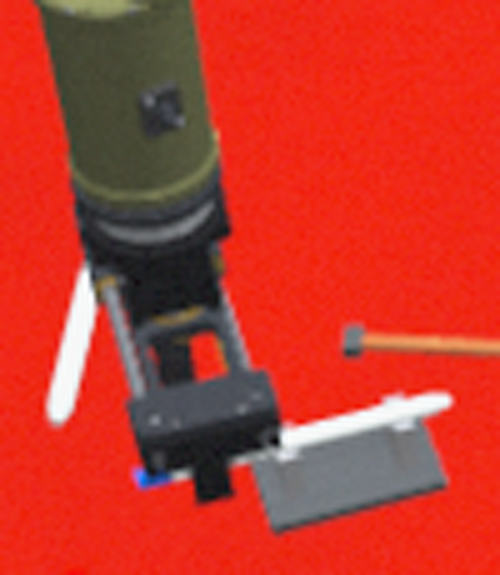

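View pics/s3e.png

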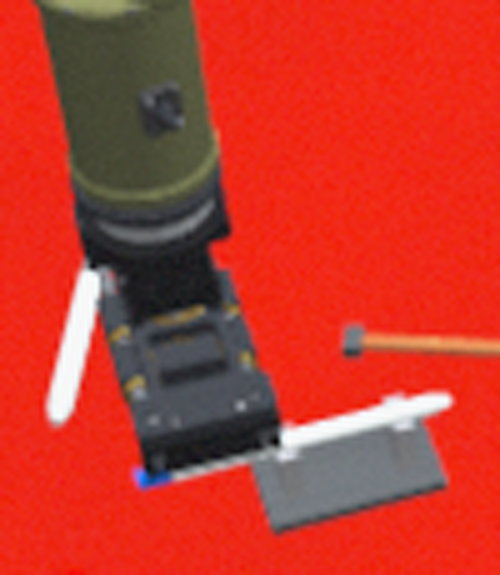

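```bash
python3 - <<'E'
from h import *
P0=np.array([.1726,-.6267,.1836]);y=np.array([.266,-.964,0])
s=cv2.imread('pics/scene0.png');v=cv2.resize(s[0:130,20:150],None,fx=6,fy=6,interpolation=cv2.INTER_CUBIC)
for a in(-.0435,0,.0435):
  for z in(0,.0187,.0697):
    q=pix('scene',P0+a*y+[0,0,z]); cv2.circle(v,tuple(np.round((q-[20,0]+.5)*6).astype(int)),3,(255,255,0),-1)
cv2.imwrite('pics/st.png',v[:600])
s=cv2.imread('pics/top0.png');v=cv2.resize(s[250:380,370:512],None,fx=5,fy=5,interpolation=cv2.INTER_CUBIC)
for a in(-.0435,0,.0435):
  for z in(0,.0697):
    q=pix('top',P0+a*y+[0,0,z]); cv2.circle(v,tuple(np.round((q-[370,250]+.5)*5).astype(int)),3,(255,255,0),-1)
cv2.imwrite('pics/st2.png',v[:600])
E
```

```text
(no output)
```

View pics/st.png

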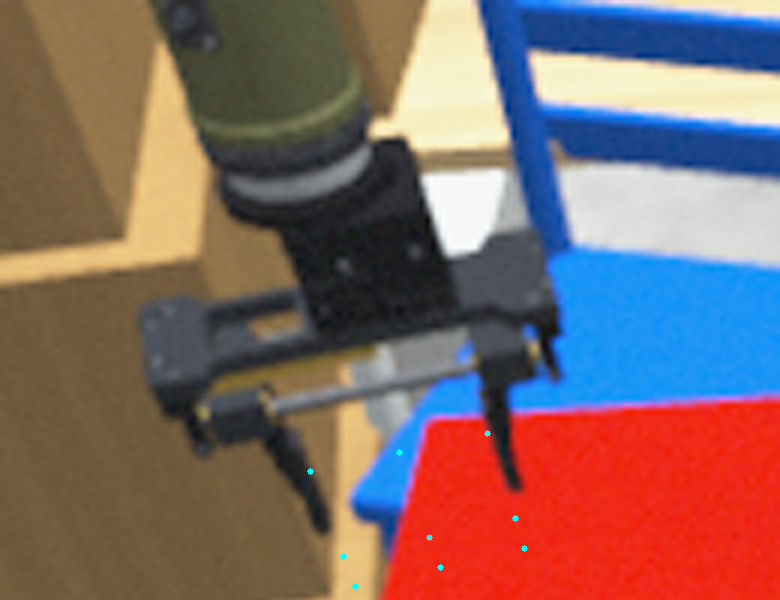

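View pics/st2.png

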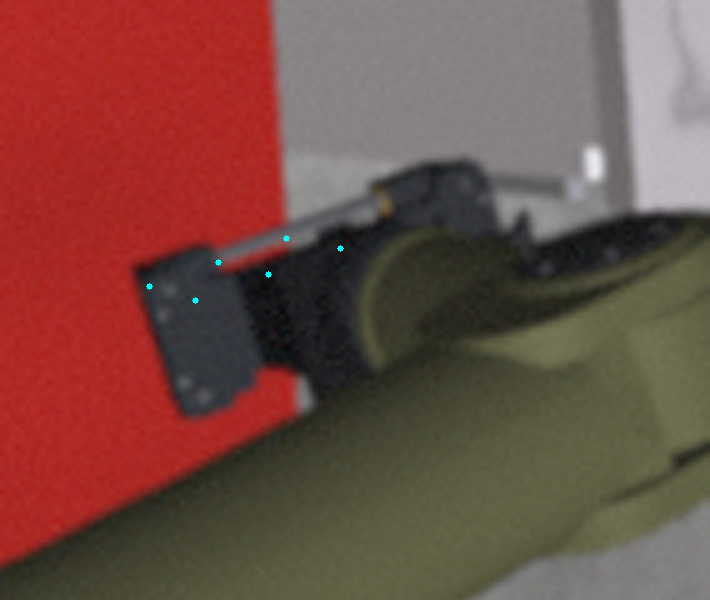

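```bash
python3 -m pendant '{"xyz":[[0,0,0],[0,0,0],[0,0,0],[0,0,0],[0,0,0],[0,0,0]],"turn":[0,0,0,0,0,0]}' 0.7 35 >/dev/null
python3 s.py
python3 -m pendant '{"xyz":[[0,0,-0.004],[0,0,-0.006],[0,0,-0.006],[0,0,-0.002],[0,0,0]],"turn":[0,0,0,0,0]}' >/dev/null
python3 s.py
```

```text
8.075 [ 0.4873 -0.371   0.0285] jaw 13.57 tilt [ 0.0149 -0.0165 -0.9998] F [0.2  0.75 0.47] M [ 0.07 -0.04  0.  ] g 0.0526
8.7 [ 0.4868 -0.3708  0.0086] jaw 13.57 tilt [ 0.0141 -0.0158 -0.9998] F [-0.39 -0.63 -0.79] M [-0.   -0.11 -0.02] g 0.061
```

```bash
python3 -m pendant '{"xyz":[[0,0,-0.004],[0,0,-0.004],[0,0,-0.002],[0,0,0]],"turn":[0,0,0,0]}' >/dev/null
python3 s.py
python3 - <<'E'
from h import *
s=save('scene','s4')[:,:,::-1]
cv2.imwrite('pics/s4e.png',cv2.resize(s[100:215,140:240],None,fx=5,fy=5,interpolation=cv2.INTER_CUBIC))
E
```

```text
9.2 [ 0.4869 -0.3709 -0.0019] jaw 13.57 tilt [ 0.0143 -0.016  -0.9998] F [0.18 0.02 0.96] M [-0.01 -0.1   0.04] g 0.0609
```

View pics/s4e.png

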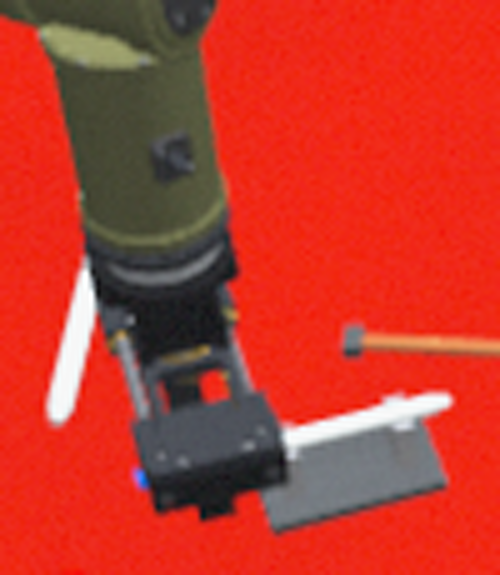

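```bash
python3 - <<'E'
from h import *
for nm,P,g,v in(('s2',[.4872,-.371,.0283],.0873,500),('s4',[.4869,-.3709,-.0019],.061,517)):
  y=np.array([np.cos(np.radians(13.57)),np.sin(np.radians(13.57)),0])
  for off in(0,.0075,.015):
   for dz in(0,.02,.025,.03,.035,.04):
    q=(pix('scene',np.array(P)+y*(g/2+off)+[0,0,dz])-[140,100]+.5)*5
    print(nm,off,dz,q.round(),'obs',v)
E
```

```text
s2 0 0 [222. 539.] obs 500
s2 0 0.02 [218. 517.] obs 500
s2 0 0.025 [216. 512.] obs 500
s2 0 0.03 [215. 506.] obs 500
s2 0 0.035 [214. 501.] obs 500
s2 0 0.04 [213. 495.] obs 500
s2 0.0075 0 [225. 549.] obs 500
s2 0.0075 0.02 [221. 527.] obs 500
s2 0.0075 0.025 [219. 521.] obs 500
s2 0.0075 0.03 [218. 516.] obs 500
s2 0.0075 0.035 [217. 510.] obs 500
s2 0.0075 0.04 [216. 505.] obs 500
s2 0.015 0 [228. 558.] obs 500
s2 0.015 0.02 [224. 537.] obs 500
s2 0.015 0.025 [222. 531.] obs 500
s2 0.015 0.03 [221. 526.] obs 500
s2 0.015 0.035 [220. 520.] obs 500
s2 0.015 0.04 [219. 514.] obs 500
s4 0 0 [224. 554.] obs 517
s4 0 0.02 [220. 533.] obs 517
s4 0 0.025 [218. 528.] obs 517
s4 0 0.03 [217. 522.] obs 517
s4 0 0.035 [216. 517.] obs 517
s4 0 0.04 [215. 511.] obs 517
s4 0.0075 0 [227. 563.] obs 517
s4 0.0075 0.02 [222. 542.] obs 517
s4 0.0075 0.025 [221. 537.] obs 517
s4 0.0075 0.03 [220. 532.] obs 517
s4 0.0075 0.035 [219. 526.] obs 517
s4 0.0075 0.04 [218. 521.] obs 517
s4 0.015 0 [230. 573.] obs 517
s4 0.015 0.02 [225. 552.] obs 517
s4 0.015 0.025 [224. 547.] obs 517
s4 0.015 0.03 [223. 541.] obs 517
s4 0.015 0.035 [222. 536.] obs 517
s4 0.015 0.04 [221. 530.] obs 517
```

```bash
python3 -m pendant '{"xyz":[[0,0,-0.004],[0,0,-0.004],[0,0,-0.003],[0,0,0]],"turn":[0,0,0,0]}' >/dev/null
python3 s.py
python3 -m pendant '{"xyz":[[0,0,0],[0,0,0],[0,0,0],[0,0,0]],"turn":[0,0,0,0]}' 0 35 >/dev/null
python3 s.py
python3 -m pendant '{"xyz":[[0,0,0],[0,0,0]],"turn":[0,0]}' 0 35 >/dev/null
python3 s.py
```

```text
9.75 [ 0.487  -0.3709 -0.0136] jaw 13.57 tilt [ 0.0145 -0.0162 -0.9998] F [ 0.68  0.39 -0.25] M [ 0.03 -0.13 -0.03] g 0.0608
10.25 [ 0.4873 -0.3711 -0.0132] jaw 13.57 tilt [ 0.015  -0.0166 -0.9997] F [-1.1  -0.55 -0.72] M [ 0.01 -0.08  0.03] g 0.0287
10.5 [ 0.4874 -0.3711 -0.0131] jaw 13.56 tilt [ 0.0152 -0.0167 -0.9997] F [-0.25  0.45  0.02] M [-0.01 -0.09  0.03] g 0.0107
```

```bash
python3 -m pendant '{"xyz":[[0,0,0],[0,0,0]],"turn":[0,0]}' >/dev/null
python3 s.py
python3 - <<'E'
from h import *
s=save('scene','s5')[:,:,::-1]
cv2.imwrite('pics/s5e.png',cv2.resize(s[100:215,140:240],None,fx=5,fy=5,interpolation=cv2.INTER_CUBIC))
E
```

```text
10.75 [ 0.4874 -0.3711 -0.0131] jaw 13.57 tilt [ 0.0152 -0.0167 -0.9997] F [0.71 1.01 0.18] M [ 0.01 -0.1  -0.04] g 0.011
```

View pics/s5e.png

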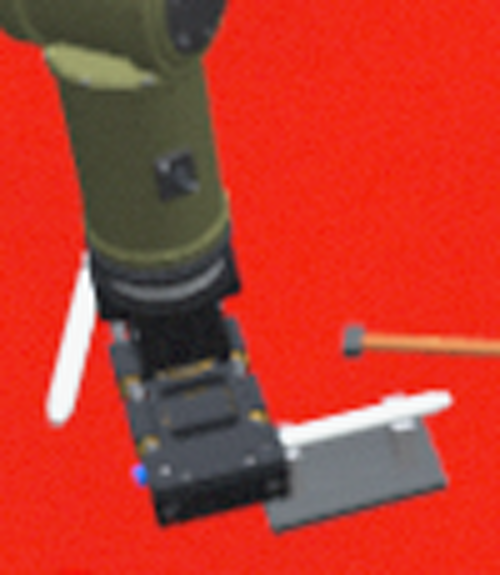

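```bash
python3 -m pendant '{"xyz":[[0,0,0],[0,0,0],[0,0,-0.004],[0,0,-0.004],[0,0,-0.002],[0,0,0]],"turn":[0,0,0,0,0,0]}' 0.3 35 >/dev/null
python3 s.py
python3 -m pendant '{"xyz":[[0,0,0],[0,0,0],[0,0,0],[0,0,0]],"turn":[0,0,0,0]}' 0 35 >/dev/null
python3 s.py
```

```text
11.55 [ 0.4871 -0.3709 -0.0242] jaw 13.57 tilt [ 0.0147 -0.0162 -0.9998] F [-0.66  0.48 -0.52] M [-0.01 -0.07  0.05] g 0.0263
12.05 [ 0.4873 -0.371  -0.024 ] jaw 13.57 tilt [ 0.015  -0.0164 -0.9998] F [-0.52  0.41 -0.22] M [ 0.06 -0.12  0.03] g 0.0097
```

```bash
python3 -m pendant '{"xyz":[[0,0,0],[0,0,0]],"turn":[0,0]}' 0 35 >/dev/null
python3 s.py
python3 -m pendant '{"xyz":[[0,0,0.004],[0,0,0.006],[0,0,0.008],[0,0,0.008],[0,0,0.004],[0,0,0]],"turn":[0,0,0,0,0,0]}' >/dev/null
python3 s.py
python3 - <<'E'
from h import *
s=save('scene','s6')[:,:,::-1];t=save('top','t6')[:,:,::-1]
cv2.imwrite('pics/s6e.png',np.vstack([cv2.resize(s[100:215,140:240],None,fx=5,fy=5,interpolation=cv2.INTER_CUBIC)]))
E
```

```text
12.3 [ 0.4873 -0.371  -0.024 ] jaw 13.57 tilt [ 0.0151 -0.0164 -0.9998] F [ 0.46  1.07 -0.76] M [ 0.02 -0.08 -0.02] g 0.0093
13.05 [ 0.4875 -0.3713  0.0088] jaw 13.57 tilt [ 0.0157 -0.0173 -0.9997] F [-0.51 -0.69 -0.37] M [-0.02 -0.11 -0.  ] g 0.0095
```

View pics/s6e.png

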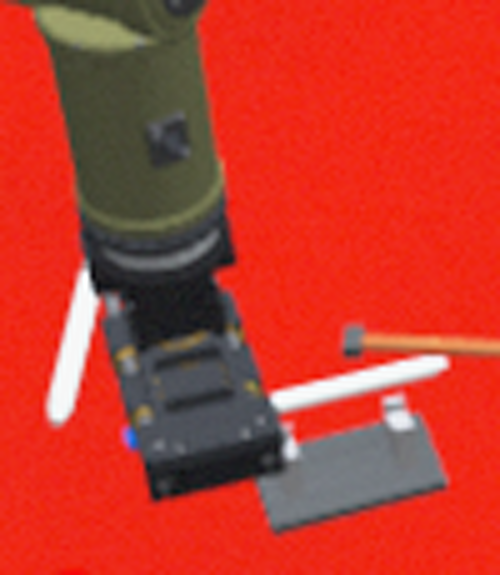

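```bash
python3 - <<'E'
from fit import *
for cam,p in(('top',(.5018,.1264)),('scene',(.4992,.1274))):
    yaw=np.radians(-99.6);d=np.array([np.cos(yaw),np.sin(yaw),0]);n=np.array([-d[1],d[0],0])
    im=cv2.imread(f'pics/{cam}0.png').astype(float)
    for dx in(-.01,-.02,-.03,-.04,-.055,-.06,-.13,-.14):
        c=np.array([*p,.07])+d*dx
        ts=np.linspace(-.03,.03,61)
        row=[]
        for t in ts:
            # move along image-perp: use n offset
            q=pix(cam,c+n*t).astype(np.float32)
            row.append(cv2.getRectSubPix(im.astype(np.float32),(1,1),tuple(map(float,q)))[0,0])
        row=np.array(row).max(1)  # brightness
        dark=row<(110 if cam=='top' else 140)
        idx=np.where(dark)[0]
        print(cam,dx,(ts[idx[0]]*1000).round(1),(ts[idx[-1]]*1000).round(1),row[::5].astype(int))
E
```

```text
top -0.01 -27.0 14.0 [142  91  87  82  79  84  85  79  68 117 194 215 215]
top -0.02 -26.0 14.0 [145  98  92  80  79  86  88  78  66 120 199 214 214]
top -0.03 -24.0 13.0 [155 110 109 117  91  86  89  84  73 131 203 214 213]
top -0.04 -9.0 9.0 [209 209 212 190 119  84  86  80 112 198 219 215 216]Traceback (most recent call last):
  File "<stdin>", line 16, in <module>
IndexError: index 0 is out of bounds for axis 0 with size 0
```

```bash
python3 -m pendant '{"xyz":[[0,0,0.006],[-0.001,0.01,0.006],[-0.001,0.02,0.002],[-0.001,0.026,0],[-0.002,0.03,0],[-0.002,0.03,0],[-0.002,0.03,0],[-0.002,0.02,0],[-0.001,0.01,0],[0,0.004,0]],"turn":[0,0,-0.02,-0.045,-0.06,-0.06,-0.06,-0.05,-0.03,0]}' >/dev/null
python3 s.py
```

```text
14.4 [ 0.4737 -0.1793  0.0252] jaw -5.43 tilt [ 0.0095 -0.0204 -0.9997] F [-0.57 -1.51 -1.1 ] M [-0.06 -0.08  0.02] g 0.0091
```

```bash
python3 -m pendant '{"xyz":[[0,0.01,0],[0,0.018,-0.002],[0,0.022,-0.004],[0,0.022,-0.005],[0,0.02,-0.004],[0,0.014,-0.003],[0,0.008,-0.002],[0,0.003,0],[0,0,0],[0,0,0]],"turn":[-0.01,-0.015,-0.015,-0.012,-0.01,-0.005,0,0,0,0]}' >/dev/null
python3 s.py
python3 - <<'E'
from h import *
s=save('scene','s7')[:,:,::-1];t=save('top','t7')[:,:,::-1]
cr=lambda im,x0,y0,x1,y1,W,H:cv2.resize(im[y0:y1,x0:x1],(W,H),interpolation=cv2.INTER_CUBIC)
cv2.imwrite('pics/s7e.png',np.vstack([cr(s,250,150,400,220,750,350),cr(t,130,160,260,210,750,288)])[:600])
E
```

```text
15.65 [ 0.4738 -0.0589  0.0057] jaw -9.62 tilt [ 0.0094 -0.0217 -0.9997] F [ 0.44  0.44 -0.55] M [-0.08 -0.04  0.  ] g 0.0095
```

View pics/s7e.png

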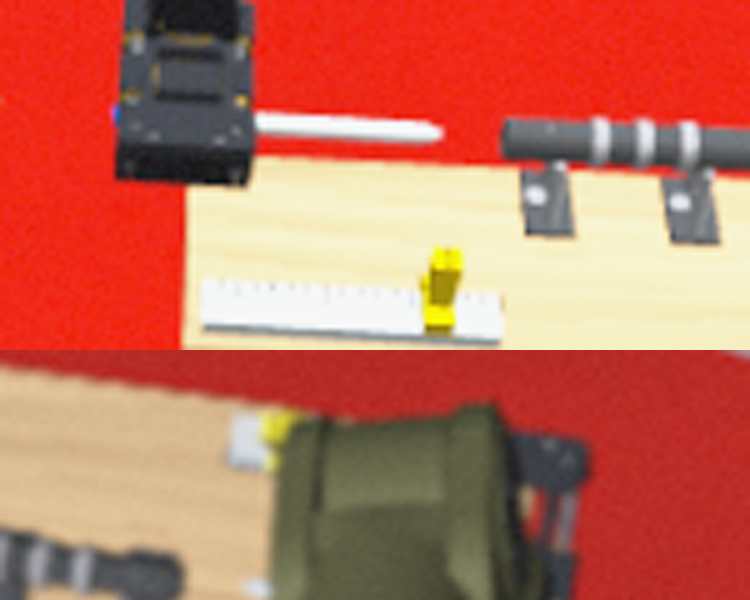

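```bash
cat > fr.py <<'E'
from fit import *
def go(name,cam,p0,z,box,L=.19):
    im=cv2.imread(f'pics/{name}.png');rgb=im[:,:,::-1].astype(float)
    x0,y0,x1,y1=box
    g=rgb[...,2]; o=g[y0:y1,x0:x1];lo=np.percentile(o,20);hi=np.percentile(o,97)
    O=np.clip((g-lo)/(hi-lo),0,1);W=np.ones(g.shape)
    for zz in z:
        p,c=fit(cam,O,W,box,lambda a,b,y:rodpts(a,b,y,zz),p0);print(zz,p[:2].round(4),np.degrees(p[2]).round(2),c)
E
python3 - <<'E'
from fr import *
from h import *
# line in the image: predicted vs observed centreline of rod between gripper and nose
im=cv2.imread('pics/s7.png')[:,:,::-1].astype(float)
b=im[...,2]
for u in range(304,340,3):
    col=b[160:190,u]-np.median(b[150:165,u]);wt=np.clip(col,0,None);wt[:3]=0
    c_obs=(wt[5:22]*np.arange(165,182)).sum()/wt[5:22].sum()
    # predicted
    best=None
    for z in(.070,.0757):
        C=np.array([.4812,-.0026,z]);d=np.array([.1668,.986,0])
        P=np.array([pix('scene',C+d*s) for s in np.linspace(-.1,.1,201)])
        print(u,round(c_obs,2),z,np.interp(u,P[:,0],P[:,1]).round(2),end=' | ')
    print()
M=np.array([.4992,.1274,.07]);d=np.array([.1668,.986,0])
print('nose',pix('scene',np.array([.4812,-.0026,.0757])+.095*d),'mouth',pix('scene',M))
E
```

```text
304 174.91 0.07 175.86 | 304 174.91 0.0757 174.53 | 
307 174.86 0.07 176.0 | 307 174.86 0.0757 174.67 | 
310 175.0 0.07 176.14 | 310 175.0 0.0757 174.81 | 
313 175.05 0.07 176.28 | 313 175.05 0.0757 174.95 | 
316 175.19 0.07 176.42 | 316 175.19 0.0757 175.09 | 
319 175.12 0.07 176.57 | 319 175.12 0.0757 175.23 | 
322 175.3 0.07 176.71 | 322 175.3 0.0757 175.38 | 
325 175.3 0.07 176.85 | 325 175.3 0.0757 175.52 | 
328 175.67 0.07 176.99 | 328 175.67 0.0757 175.66 | 
331 175.59 0.07 177.13 | 331 175.59 0.0757 175.8 | 
334 175.86 0.07 177.27 | 334 175.86 0.0757 175.94 | 
337 175.86 0.07 177.41 | 337 175.86 0.0757 176.08 | 
nose [337.69020371 176.10998799] mouth [349.87684701 177.02539503]
```

```bash
python3 -m pendant '{"xyz":[[-0.002,0.002,-0.002],[-0.002,0.004,-0.002],[0,0.005,-0.001],[0.0005,0.003,0],[0,0,0],[0,0,0]],"turn":[0,0,0,0,0,0]}' >/dev/null
cat > s.py <<'E'
from h import *
o,R=st();u=np.array([.1668,.986]);n=np.array([.986,-.1668]);p=o['tool_pos'][:2]-[.5005,.1269]
print(o['time_s'],o['tool_pos'].round(4),'jaw',np.degrees(np.arctan2(R[1,1],R[0,1])).round(2),'tilt',R[:,0].round(4)[:2],'F',o['force'].round(1),'g',round(o['grip_width'],4),'| lat',(p@n*1000).round(2),'nose depth',((p@u+.151)*1000).round(1),'Fu',(o['force'][:2]@u).round(2),'Fn',(o['force'][:2]@n).round(2))
E
python3 s.py
```

```text
16.5 [ 4.699e-01 -4.410e-02  3.000e-04] jaw -9.64 tilt [ 0.0092 -0.0216] F [ 0.8  0.  -1.1] g 0.0095 | lat -1.61 nose depth -22.7 Fu 0.19 Fn 0.82
```

```bash
python3 -m pendant '{"xyz":[[0.0014,0.003,0],[0.0008,0.004,0],[0.0007,0.004,0],[0.0004,0.0025,0],[0,0,0]],"turn":[0,0,0,0,0]}' >/dev/null
python3 s.py
python3 - <<'E'
from h import *
s=save('scene','s8')[:,:,::-1];t=save('top','t8')[:,:,::-1]
cr=lambda im,x0,y0,x1,y1,W,H:cv2.resize(im[y0:y1,x0:x1],(W,H),interpolation=cv2.INTER_CUBIC)
cv2.imwrite('pics/s8e.png',np.vstack([cr(s,300,160,380,195,800,350),cr(t,130,180,210,205,800,250)])[:600])
E
```

```text
17.125 [ 4.737e-01 -2.950e-02  4.000e-04] jaw -9.64 tilt [ 0.0096 -0.0215] F [-0.5  0.1 -0.7] g 0.0093 | lat -0.32 nose depth -7.7 Fu -0.0 Fn -0.48
```

View pics/s8e.png

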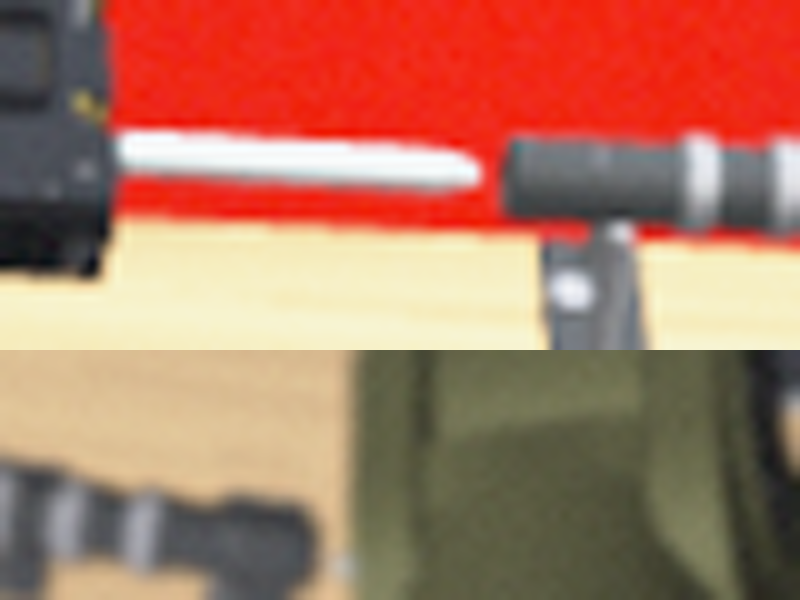

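```bash
python3 - <<'E'
from h import *
d=np.array([.1668,.986,0])
for cam,M,b in(('top',[.5018,.1264,.07],(.0018,-.001)),('scene',[.4992,.1274,.07],(-.0019,.0011))):
    T=np.array([.4737+b[0],-.0295+b[1],.0704])
    x0,y0=(130,180) if cam=='top' else (300,160)
    f=lambda P:((pix(cam,P)-[x0,y0]+.5)*10).round(1)
    print(cam,'mouth',f(M),'tube-60',f(np.array(M)+.06*d),'nose',f(T+.151*d),'rod@50',f(T+.1*d))
    im=cv2.imread(f'pics/{cam[0]}8.png');c=im[y0:y0+(25 if cam=='top' else 35),x0:x0+80]
    v=cv2.resize(c,None,fx=10,fy=10,interpolation=cv2.INTER_CUBIC)
    for P in(np.array(M),np.array(M)+.06*d,T+.151*d,T+.141*d,T+.1*d): cv2.circle(v,tuple(f(P).astype(int)),4,(0,255,0),-1)
    cv2.imwrite(f'pics/v_{cam}.png',v)
a=cv2.imread('pics/v_top.png');b=cv2.imread('pics/v_scene.png');cv2.imwrite('pics/v.png',np.vstack([a,b]))
E
```

```text
top mouth [314.5 206.2] tube-60 [136.6 178.9] nose [338.5 208.9] rod@50 [491.7 232.2]
scene mouth [503.8 175.3] tube-60 [712.5 185. ] nose [478.8 170.6] rod@50 [302.6 162.3]
```

View pics/v.png

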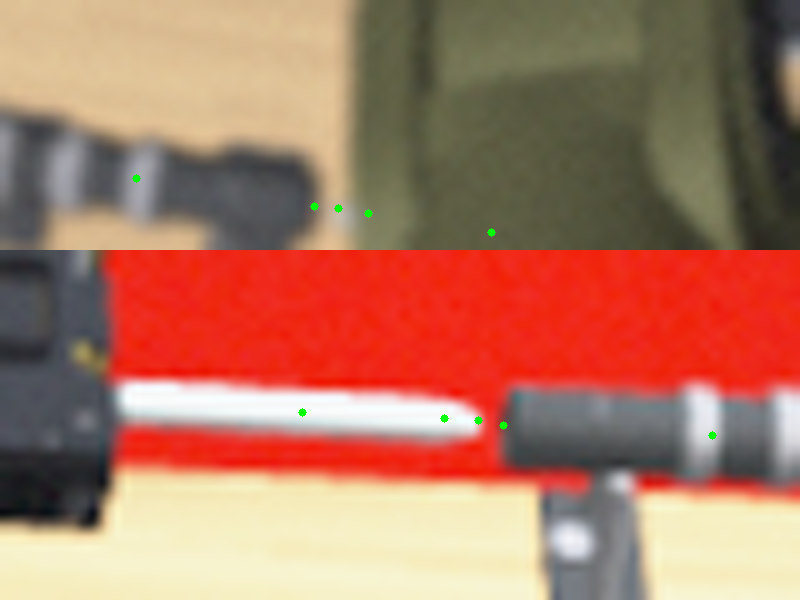

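```bash
python3 -m pendant '{"xyz":[[0.0015,0.002,0],[0.0006,0.003,0],[0.0005,0.003,0],[0.0004,0.002,0],[0,0,0]],"turn":[0,0,0,0,0]}' >/dev/null
python3 s.py
python3 -m pendant '{"xyz":[[0.0003,0.0015,0],[0.0003,0.0015,0],[0.0003,0.0015,0],[0,0,0]],"turn":[0,0,0,0]}' >/dev/null
python3 s.py
```

```text
17.85 [ 4.769e-01 -1.930e-02  4.000e-04] jaw -9.68 tilt [ 0.0095 -0.0216] F [-0.2 -0.9 -1.1] g 0.0096 | lat 1.09 nose depth 2.9 Fu -0.93 Fn -0.07
18.35 [ 4.778e-01 -1.460e-02  4.000e-04] jaw -9.69 tilt [ 0.0095 -0.0217] F [ 0.4 -0.3 -0.9] g 0.0096 | lat 1.21 nose depth 7.7 Fu -0.24 Fn 0.47
```

```bash
python3 -m pendant '{"xyz":[[0.0002,0.0015,0],[0.0003,0.0015,0],[0.0003,0.0015,0],[0.0002,0.001,0],[0,0,0]],"turn":[0,0,0,0,0]}' >/dev/null
python3 s.py
python3 - <<'E'
from h import *
s=save('scene','s9')[:,:,::-1];t=save('top','t9')[:,:,::-1]
cr=lambda im,x0,y0,x1,y1,W,H:cv2.resize(im[y0:y1,x0:x1],(W,H),interpolation=cv2.INTER_CUBIC)
cv2.imwrite('pics/s9e.png',np.vstack([cr(s,300,160,380,195,800,350),cr(t,130,180,210,205,800,250)])[:600])
E
```

```text
18.975 [ 4.789e-01 -8.700e-03  4.000e-04] jaw -9.69 tilt [ 0.0094 -0.0217] F [ 0.2  0.8 -0.3] g 0.0091 | lat 1.28 nose depth 13.7 Fu 0.81 Fn 0.06
```

View pics/s9e.png

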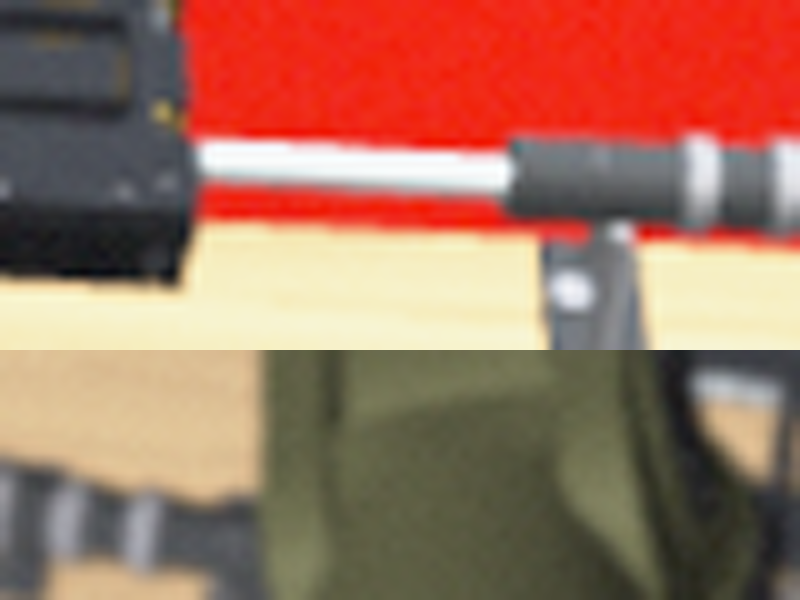

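```bash
python3 -m pendant '{"xyz":[[0.0002,0.0014,0],[0.0002,0.0014,0],[0.0002,0.0014,0],[0.0002,0.0014,0],[0.0002,0.0014,0],[0.0002,0.0014,0]],"turn":[0,0,0,0,0,0]}' >/dev/null
python3 s.py
python3 -m pendant '{"xyz":[[0.0002,0.0014,0],[0.0002,0.0014,0],[0.0002,0.0014,0],[0.0002,0.0014,0],[0.0002,0.0014,0],[0.0002,0.0014,0]],"turn":[0,0,0,0,0,0]}' >/dev/null
python3 s.py
```

```text
19.825 [4.801e-01 0.000e+00 4.000e-04] jaw -9.72 tilt [ 0.0094 -0.0218] F [-0.   0.4 -0.6] g 0.0096 | lat 1.03 nose depth 22.5 Fu 0.43 Fn -0.1
20.575 [4.81e-01 7.50e-03 2.00e-04] jaw -9.75 tilt [ 0.0085 -0.0237] F [-0.2 -3.5 -0.7] g 0.0096 | lat 0.65 nose depth 30.0 Fu -3.47 Fn 0.39
```

```bash
for i in 1 2; do python3 -m pendant '{"xyz":[[0.00025,0.0015,0],[0.00025,0.0015,0],[0.00025,0.0015,0],[0.00025,0.0015,0],[0.00025,0.0015,0],[0.00025,0.0015,0]],"turn":[0,0,0,0,0,0]}' >/dev/null
python3 s.py; done
```

```text
21.325 [0.4819 0.0142 0.    ] jaw -9.88 tilt [ 0.0069 -0.0267] F [-0.2 -3.  -0.4] g 0.0089 | lat 0.42 nose depth 36.8 Fu -3.03 Fn 0.27
22.075 [ 0.4834  0.0246 -0.    ] jaw -9.84 tilt [ 0.0068 -0.026 ] F [-1.  -3.5 -1.2] g 0.009 | lat 0.21 nose depth 47.3 Fu -3.61 Fn -0.41
```

```bash
for i in 1 2; do python3 -m pendant '{"xyz":[[0.0003,0.0014,0],[0.0003,0.0014,0],[0.0003,0.0014,0],[0.0003,0.0014,0],[0.0003,0.0014,0],[0.0003,0.0014,0]],"turn":[0,0,0,0,0,0]}' >/dev/null
python3 s.py; done
```

```text
22.825 [ 4.85e-01  3.36e-02 -2.00e-04] jaw -9.83 tilt [ 0.0062 -0.026 ] F [-0.7 -4.5 -0.8] g 0.0092 | lat 0.24 nose depth 56.4 Fu -4.54 Fn 0.05
23.575 [ 4.867e-01  4.270e-02 -3.000e-04] jaw -9.83 tilt [ 0.0058 -0.0259] F [-0.9 -3.8 -1.5] g 0.0093 | lat 0.43 nose depth 65.6 Fu -3.87 Fn -0.24
```

Now with fewer rows per call, near the possible bottom.

```bash
python3 -m pendant '{"xyz":[[0.0002,0.0012,0],[0.0002,0.0012,0],[0.0002,0.0012,0]],"turn":[0,0,0]}' >/dev/null; python3 s.py
python3 -m pendant '{"xyz":[[0.0002,0.0012,0],[0.0002,0.0012,0],[0.0002,0.0012,0]],"turn":[0,0,0]}' >/dev/null; python3 s.py
```

```text
23.95 [ 4.874e-01  4.660e-02 -3.000e-04] jaw -9.84 tilt [ 0.0059 -0.0258] F [-0.3 -3.  -0.9] g 0.0094 | lat 0.47 nose depth 69.6 Fu -3.01 Fn 0.23
24.325 [ 4.879e-01  5.040e-02 -3.000e-04] jaw -9.83 tilt [ 0.0057 -0.0258] F [-0.3 -2.4 -2. ] g 0.0092 | lat 0.38 nose depth 73.5 Fu -2.47 Fn 0.06
```

```bash
python3 -m pendant '{"xyz":[[0.0002,0.0012,0],[0.0002,0.0012,0],[0.0002,0.0012,0]],"turn":[0,0,0]}' >/dev/null; python3 s.py
python3 -m pendant '{"xyz":[[0.0002,0.0012,0],[0.0002,0.0012,0],[0.0002,0.0012,0]],"turn":[0,0,0]}' >/dev/null; python3 s.py
```

```text
24.7 [ 4.885e-01  5.430e-02 -4.000e-04] jaw -9.83 tilt [ 0.0056 -0.0257] F [-0.8 -3.3 -1.2] g 0.0092 | lat 0.3 nose depth 77.4 Fu -3.4 Fn -0.23
25.075 [ 4.891e-01  5.820e-02 -4.000e-04] jaw -9.84 tilt [ 0.0054 -0.0256] F [-0.2 -3.9 -2. ] g 0.0096 | lat 0.21 nose depth 81.4 Fu -3.86 Fn 0.46
```

```bash
for i in 1 2; do python3 -m pendant '{"xyz":[[0.0002,0.0012,0],[0.0002,0.0012,0],[0.0002,0.0012,0]],"turn":[0,0,0]}' >/dev/null; python3 s.py;done
python3 - <<'E'
from h import *
s=save('scene','s10')[:,:,::-1]
cr=lambda im,x0,y0,x1,y1,W,H:cv2.resize(im[y0:y1,x0:x1],(W,H),interpolation=cv2.INTER_CUBIC)
cv2.imwrite('pics/s10e.png',np.vstack([cr(s,280,140,400,210,800,467)])[:600])
E
```

```text
25.45 [ 0.4896  0.0621 -0.0005] jaw -9.83 tilt [ 0.0053 -0.0256] F [-1.6 -2.6 -2.7] g 0.0093 | lat 0.08 nose depth 85.3 Fu -2.79 Fn -1.17
25.825 [ 0.4902  0.066  -0.0005] jaw -9.83 tilt [ 0.0052 -0.0256] F [-1.3 -2.5 -1.1] g 0.0092 | lat 0.02 nose depth 89.2 Fu -2.63 Fn -0.84
```

View pics/s10e.png

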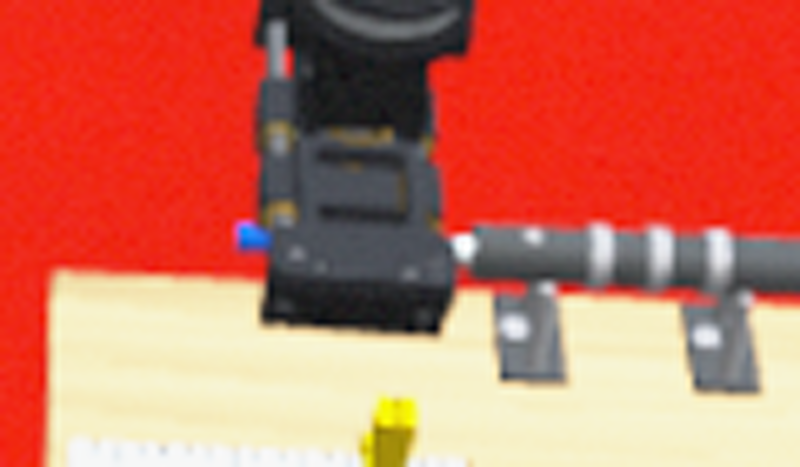

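```bash
python3 -m pendant '{"xyz":[[0.0002,0.0012,0],[0.0002,0.0012,0],[0.0002,0.0012,0]],"turn":[0,0,0]}' >/dev/null; python3 s.py
python3 - <<'E'
from h import *
print((pix('scene',[.4818,.0286,.07])-[280,140]+.5)*6.667)
E
```

```text
26.25 [ 0.4909  0.07   -0.0005] jaw -9.83 tilt [ 0.0053 -0.0254] F [-0.3 -3.2 -1.5] g 0.0095 | lat 0.06 nose depth 93.3 Fu -3.24 Fn 0.21
[238.41066377 238.23063543]
```

```bash
python3 -m pendant '{"xyz":[[0.0002,0.0012,0],[0.0002,0.0012,0],[0.0002,0.0012,0]],"turn":[0,0,0]}' >/dev/null; python3 s.py
```

```text
26.625 [ 0.4912  0.0721 -0.0006] jaw -9.85 tilt [ 0.0043 -0.0278] F [-1.7 -7.  -0. ] g 0.0091 | lat -0.02 nose depth 95.4 Fu -7.16 Fn -0.47
```

```bash
python3 -m pendant '{"xyz":[[0.0002,0.0012,0]],"turn":[0]}' >/dev/null; python3 s.py; python3 -m pendant '{"xyz":[[0.0003,0.0018,0]],"turn":[0]}' >/dev/null; python3 s.py;  python3 -m pendant '{"xyz":[[0.0003,0.002,0]],"turn":[0]}' >/dev/null; python3 s.py
```

```text
26.75 [ 0.4912  0.0719 -0.0007] jaw -9.89 tilt [ 0.0035 -0.0297] F [-1.2 -6.1 -0.6] g 0.0092 | lat -0.01 nose depth 95.2 Fu -6.21 Fn -0.16
26.875 [ 0.4912  0.0718 -0.0007] jaw -9.95 tilt [ 0.0024 -0.0323] F [-1.3 -7.9  0.6] g 0.0092 | lat 0.01 nose depth 95.1 Fu -7.99 Fn -0.01
27.0 [ 0.4911  0.0716 -0.0007] jaw -10.0 tilt [ 0.0012 -0.0353] F [-2.2 -8.5  0.2] g 0.0095 | lat -0.03 nose depth 94.9 Fu -8.75 Fn -0.78
```

```bash
python3 -m pendant '{"xyz":[[0.0006,0.0035,0]],"turn":[0]}' >/dev/null; python3 s.py; python3 -m pendant '{"xyz":[[0.0006,0.0038,0]],"turn":[0]}' >/dev/null; python3 s.py
```

```text
27.125 [ 0.491   0.0713 -0.0009] jaw -10.1 tilt [-0.001  -0.0404] F [ -2.6 -12.4   1.5] g 0.0094 | lat -0.06 nose depth 94.6 Fu -12.69 Fn -0.46
27.25 [ 0.4909  0.0709 -0.0009] jaw -10.22 tilt [-0.0034 -0.0459] F [ -1.9 -11.3   2.4] g 0.0094 | lat -0.13 nose depth 94.2 Fu -11.5 Fn -0.02
```

```bash
python3 -m pendant '{"xyz":[[0,0,0],[0,0,0],[0,0,0],[0,0,0],[0,0,0]],"turn":[0,0,0,0,0]}' 0.5 >/dev/null; python3 s.py
python3 -m pendant '{"xyz":[[0,-0.001,0.01],[0,-0.002,0.02],[0,-0.003,0.025],[0,-0.003,0.025],[0,-0.003,0.02],[0,0,0.01],[0,0,0]],"turn":[0,0,0,0,0,0,0]}' 0.5 >/dev/null; python3 s.py
python3 - <<'E'
from h import *
s=save('scene','s11')[:,:,::-1];t=save('top','t11')[:,:,::-1]
cr=lambda im,x0,y0,x1,y1,W,H:cv2.resize(im[y0:y1,x0:x1],(W,H),interpolation=cv2.INTER_CUBIC)
cv2.imwrite('pics/s11e.png',np.vstack([cr(s,270,130,430,230,800,500)])[:600])
cv2.imwrite('pics/t11e.png',np.vstack([cr(t,90,140,250,230,800,450)])[:600])
E
```

```text
27.875 [4.93e-01 7.54e-02 4.00e-04] jaw -10.1 tilt [ 0.0014 -0.0406] F [0.2 0.7 0.2] g 0.042 | lat 1.24 nose depth 98.9 Fu 0.68 Fn 0.1
28.75 [0.4931 0.0638 0.117 ] jaw -10.03 tilt [ 0.0036 -0.0401] F [-0.5 -0.5  0.4] g 0.0435 | lat 3.24 nose depth 87.6 Fu -0.62 Fn -0.38
```

View pics/s11e.png

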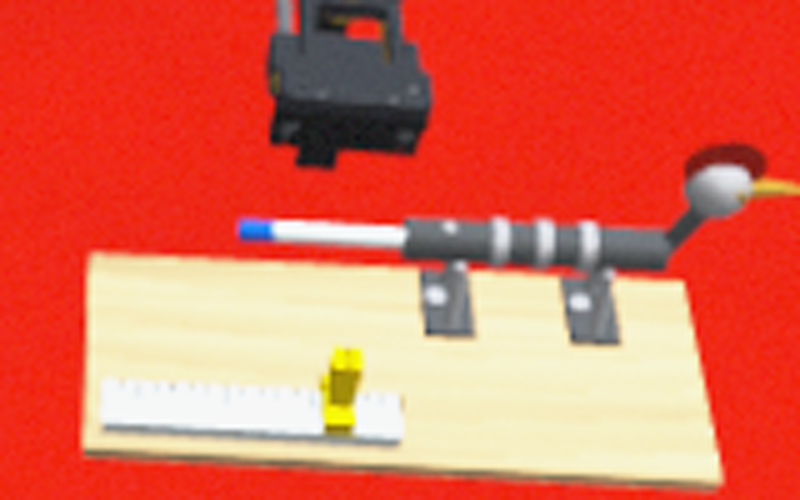

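View pics/t11e.png

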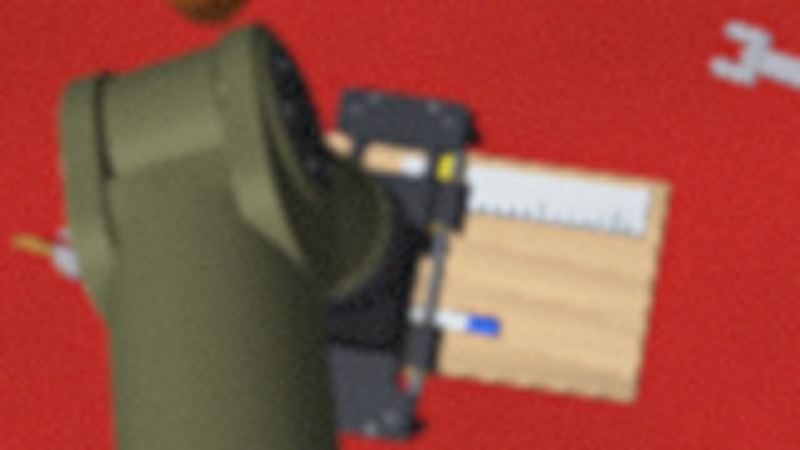

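```bash
python3 - <<'E'
from h import *
d=np.array([-.1668,-.986,0]);n=np.array([.986,-.1668,0])
G=lambda im,q:cv2.getRectSubPix(im,(1,1),(float(q[0]),float(q[1])))[0,0]
for cam,M,nm in(('top',(.5018,.1264,.07),'t11'),('scene',(.4992,.1274,.07),'s11')):
    im=cv2.imread(f'pics/{nm}.png').astype(np.float32);M=np.array(M)
    xs=np.arange(.03,.115,.0005)
    pr=[]
    for x in xs: pr.append(np.mean([G(im,pix(cam,M+d*x+n*t)) for t in(-.002,0,.002)],0))
    pr=np.array(pr); B=pr[:,0]-pr[:,2] # blue minus red
    k=B.argmax();e=xs[k:][np.where(B[k:]<(B.max()+B[-1])/2)[0][0]]
    i=xs[:k][np.where(B[:k]<(B.max()+np.median(B[:60]))/2)[0][-1]]
    print(cam,'rod end',e,'band inner',i, 'peak',xs[k])
    # marker grip top (yellow) at z=.0735,y=.095
    im0=cv2.imread(f'pics/{cam}0.png').astype(np.float32)
    for z,y in((.0735,.095),(.0735,.091),(.0735,.099)):
        xs2=np.arange(0,.08,.0005);Mz=M.copy();Mz[2]=z
        p=np.array([G(im0,pix(cam,Mz+d*x+n*y)) for x in xs2]);Yl=p[:,2]+p[:,1]-2*p[:,0]
        w_=np.where(Yl>(Yl.max()*.5))[0];print(cam,'marker',z,y,xs2[w_[0]],xs2[w_[-1]],(xs2[w_[0]]+xs2[w_[-1]])/2)
E
```

```text
top rod end 0.09400000000000006 band inner 0.07450000000000004 peak 0.08650000000000005
top marker 0.0735 0.095 0.0305 0.051000000000000004 0.04075
top marker 0.0735 0.091 0.0305 0.049 0.03975
top marker 0.0735 0.099 0.029500000000000002 0.054 0.04175
scene rod end 0.09450000000000006 band inner 0.07500000000000004 peak 0.08650000000000005
scene marker 0.0735 0.095 0.0285 0.045 0.03675
scene marker 0.0735 0.091 0.0285 0.044 0.03625
scene marker 0.0735 0.099 0.0285 0.0465 0.0375
```

```bash
cat > b.py <<'E'
from h import *
o,R=st();u=np.array([.1668,.986]);n=np.array([.986,-.1668]);p=o['tool_pos'][:2]-[.5005,.1269]
print(o['time_s'],'xb',(-p@u*1000).round(2),'yb',(p@n*1000).round(2),'z',o['tool_pos'][2].round(4),'jaw',np.degrees(np.arctan2(R[1,1],R[0,1])).round(2),'tilt n,u',(R[:2,0]@n).round(4),(R[:2,0]@u).round(4),'g',round(o['grip_width'],4),'Fx',(-o['force'][:2]@u).round(2),'Fy',(o['force'][:2]@n).round(2),'Fz',o['force'][2].round(2))
E
python3 -m pendant '{"xyz":[[0.006,0.002,0],[0.012,0.005,0],[0.018,0.007,0],[0.02,0.008,0],[0.018,0.007,0],[0.012,0.005,0],[0.005,0.002,0],[0,0,0],[0,0,0]],"turn":[0.0,0.004,0.004,0,0,0,0,0,0]}' 0 20 >/dev/null; python3 b.py
python3 -m pendant '{"xyz":[[0,0,-0.008],[0,0,-0.012],[0,0,-0.014],[0,0,-0.012],[0,0,-0.006],[0,0,0]],"turn":[0,0,0,0,0,0]}' >/dev/null; python3 b.py
python3 - <<'E'
from h import *
s=save('scene','s12')[:,:,::-1];t=save('top','t12')[:,:,::-1]
cr=lambda im,x0,y0,x1,y1,W,H:cv2.resize(im[y0:y1,x0:x1],(W,H),interpolation=cv2.INTER_CUBIC)
cv2.imwrite('pics/s12e.png',np.vstack([cr(s,270,130,430,230,800,500)])[:600])
E
```

```text
29.975 xb 9.33 yb 89.04 z 0.1104 jaw -9.48 tilt n,u 0.0004 -0.0384 g 0.0005 Fx 0.1 Fy 0.0 Fz -0.07
30.725 xb 10.88 yb 87.51 z 0.0539 jaw -9.53 tilt n,u -0.0011 -0.0402 g 0.0009 Fx 0.26 Fy 1.03 Fz -0.34
```

View pics/s12e.png

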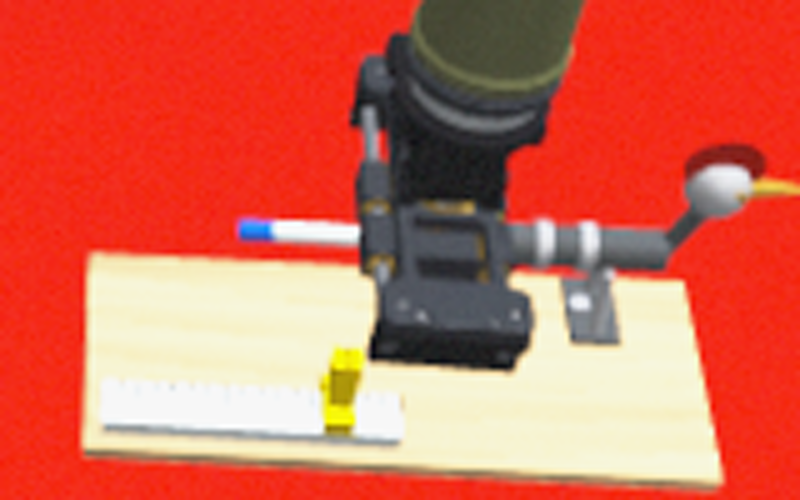

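```bash
python3 -m pendant '{"xyz":[[0.004,0.0015,-0.008],[0.003,0.0012,-0.011],[0,0,-0.011],[0,0,-0.011],[0,0,-0.006],[0,0,-0.002],[0,0,0]],"turn":[0,0,0,0,0,0,0]}' >/dev/null; python3 b.py
python3 - <<'E'
from h import *
s=save('scene','s13')[:,:,::-1]
cr=lambda im,x0,y0,x1,y1,W,H:cv2.resize(im[y0:y1,x0:x1],(W,H),interpolation=cv2.INTER_CUBIC)
cv2.imwrite('pics/s13e.png',np.vstack([cr(s,270,130,430,230,800,500)])[:600])
E
```

```text
31.7 xb 6.39 yb 95.16 z 0.0025 jaw -9.53 tilt n,u 0.0006 -0.0397 g 0.0004 Fx -0.13 Fy -0.13 Fz 0.06
```

View pics/s13e.png

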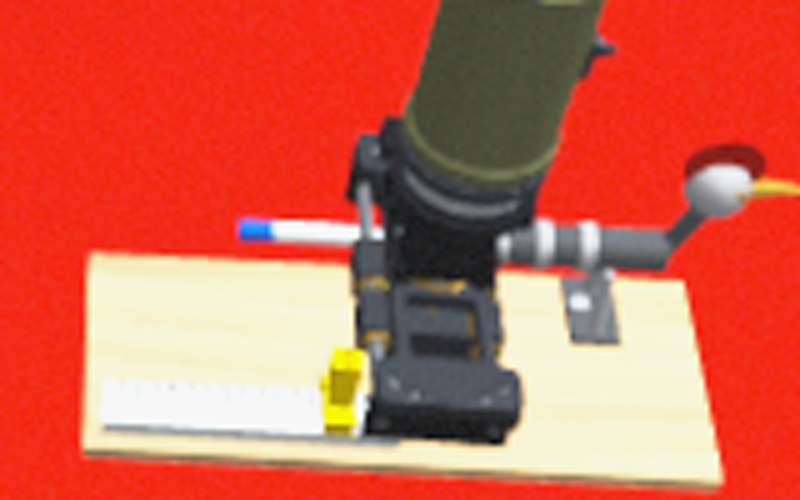

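```bash
python3 -m pendant '{"xyz":[[-0.0005,-0.003,0],[-0.0008,-0.005,0],[-0.0008,-0.005,0],[-0.0008,-0.005,0],[-0.0008,-0.005,0],[-0.0008,-0.005,0],[-0.0008,-0.005,0],[-0.0008,-0.005,0]],"turn":[0,0,0,0,0,0,0,0]}' >/dev/null; python3 b.py
python3 - <<'E'
from h import *
s=save('scene','s14')[:,:,::-1]
cr=lambda im,x0,y0,x1,y1,W,H:cv2.resize(im[y0:y1,x0:x1],(W,H),interpolation=cv2.INTER_CUBIC)
cv2.imwrite('pics/s14e.png',np.vstack([cr(s,270,130,430,230,800,500)])[:600])
E
```

```text
32.75 xb 45.26 yb 95.98 z 0.0037 jaw -9.48 tilt n,u 0.0028 -0.0365 g 0.0009 Fx -2.0 Fy -0.19 Fz -1.47
```

View pics/s14e.png

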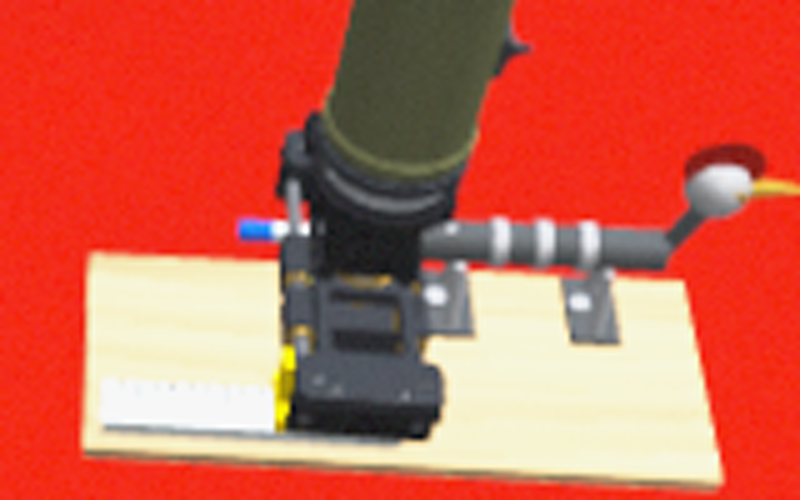

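```bash
python3 -m pendant '{"xyz":[[-0.0007,-0.004,0],[-0.0007,-0.005,0],[-0.0007,-0.005,0],[-0.0007,-0.005,0],[-0.0007,-0.005,0],[-0.0007,-0.004,0],[-0.0003,-0.003,0],[0,0,0]],"turn":[0,0,0,0,0,0,0,0]}' >/dev/null; python3 b.py
python3 - <<'E'
from h import *
s=save('scene','s15')[:,:,::-1]
cr=lambda im,x0,y0,x1,y1,W,H:cv2.resize(im[y0:y1,x0:x1],(W,H),interpolation=cv2.INTER_CUBIC)
cv2.imwrite('pics/s15e.png',np.vstack([cr(s,270,130,430,230,800,500)])[:600])
E
```

```text
33.8 xb 80.28 yb 96.16 z 0.0036 jaw -9.55 tilt n,u 0.0012 -0.038 g 0.0007 Fx -1.4 Fy 0.05 Fz -0.69
```

View pics/s15e.png

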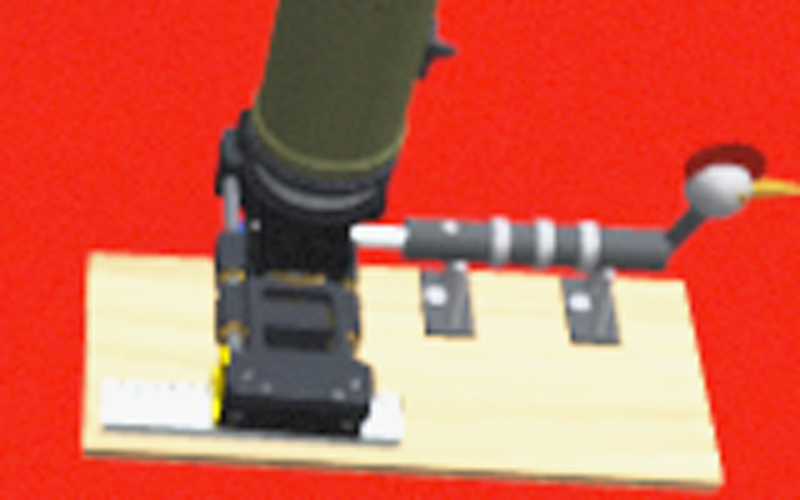

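```bash
python3 -m pendant '{"xyz":[[0.0003,0.002,0.008],[0,0,0.016],[0,0,0.018],[-0.006,-0.002,0.012],[-0.014,-0.005,0.004],[-0.02,-0.008,0],[-0.022,-0.008,0],[-0.018,-0.007,0],[-0.012,-0.005,0],[-0.004,-0.002,0]],"turn":[0,0,0,0,0,0,0,0,0,0]}' >/dev/null; python3 b.py
python3 -m pendant '{"xyz":[[0,0,0]],"turn":[0]}' >/dev/null; python3 b.py
```

```text
35.1 xb 133.09 yb 6.94 z 0.0718 jaw -9.52 tilt n,u 0.0104 -0.0408 g 0.0003 Fx -0.15 Fy -0.38 Fz -0.57
35.225 xb 133.2 yb 7.27 z 0.0723 jaw -9.54 tilt n,u 0.0113 -0.041 g 0.0005 Fx 0.2 Fy -0.52 Fz -0.61
```

```bash
python3 -m pendant '{"xyz":[[-0.003,0.0005,-0.008],[-0.003,0.0005,-0.012],[-0.001,0,-0.014],[0,0,-0.014],[0,0,-0.01],[0,0,-0.005],[0,0,0],[0,0,0]],"turn":[0,0,0,0,0,0,0,0]}' >/dev/null; python3 b.py
python3 - <<'E'
from h import *
s=save('scene','s16')[:,:,::-1];t=save('top','t16')[:,:,::-1]
cr=lambda im,x0,y0,x1,y1,W,H:cv2.resize(im[y0:y1,x0:x1],(W,H),interpolation=cv2.INTER_CUBIC)
cv2.imwrite('pics/s16e.png',np.vstack([cr(s,270,130,400,230,650,500)])[:600])
E
```

```text
36.225 xb 131.82 yb -0.43 z 0.0035 jaw -9.44 tilt n,u 0.0089 -0.0387 g 0.0007 Fx 0.23 Fy 0.04 Fz -0.84
```

View pics/s16e.png

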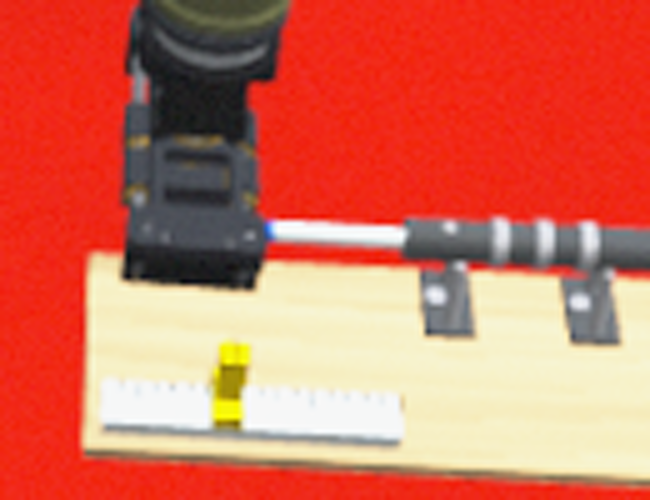

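```bash
python3 -m pendant '{"xyz":[[0.0004,0.003,0],[0.0005,0.003,0],[0.0005,0.003,0],[0.0005,0.003,0],[0.0003,0.002,0]],"turn":[0,0,0,0,0]}' >/dev/null; python3 b.py
python3 -m pendant '{"xyz":[[0.0002,0.0012,0],[0.0002,0.0012,0],[0.0002,0.0012,0]],"turn":[0,0,0]}' >/dev/null; python3 b.py
```

```text
36.95 xb 116.56 yb 0.22 z 0.0045 jaw -9.45 tilt n,u 0.0111 -0.0389 g 0.0003 Fx -0.01 Fy -0.24 Fz 0.04
37.325 xb 112.67 yb 0.13 z 0.0044 jaw -9.45 tilt n,u 0.0109 -0.0389 g 0.0004 Fx -0.08 Fy -0.02 Fz -0.19
```

```bash
for i in 1 2 3; do python3 -m pendant '{"xyz":[[0.0002,0.001,0],[0.0002,0.001,0]],"turn":[0,0]}' >/dev/null; python3 b.py; done
```

```text
37.575 xb 110.59 yb 0.2 z 0.0044 jaw -9.45 tilt n,u 0.0109 -0.039 g 0.0004 Fx 0.42 Fy 0.24 Fz 0.44
37.825 xb 108.41 yb 0.29 z 0.0044 jaw -9.45 tilt n,u 0.0109 -0.0389 g 0.0004 Fx -0.21 Fy 0.09 Fz 0.85
38.075 xb 106.41 yb 0.38 z 0.0044 jaw -9.46 tilt n,u 0.0109 -0.0392 g 0.0003 Fx 1.43 Fy 0.14 Fz 1.24
```

```bash
python3 -m pendant '{"xyz":[[0.0001,0.0008,0]],"turn":[0]}' >/dev/null; python3 b.py; python3 -m pendant '{"xyz":[[0.0002,0.0012,0]],"turn":[0]}' >/dev/null; python3 b.py
```

```text
38.2 xb 106.02 yb 0.25 z 0.0044 jaw -9.47 tilt n,u 0.0106 -0.0398 g 0.0008 Fx 0.95 Fy -0.97 Fz -0.03
38.325 xb 105.58 yb 0.24 z 0.0043 jaw -9.49 tilt n,u 0.0105 -0.0409 g 0.0006 Fx 3.06 Fy 0.94 Fz 0.03
```

```bash
python3 -m pendant '{"xyz":[[-0.0007,-0.004,0],[-0.0013,-0.008,0],[-0.001,-0.006,0],[0.006,-0.003,0],[0.015,-0.003,0],[0.02,-0.0033,0],[0.02,-0.0033,0],[0.016,-0.0025,0],[0.008,-0.0013,0],[0.002,0,0]],"turn":[0,0,0,0,0,0,0,0,0,0]}' >/dev/null; python3 b.py;python3 -m pendant '{"xyz":[[0,0,0]],"turn":[0]}' >/dev/null; python3 b.py
```

```text
39.575 xb 126.17 yb 97.13 z 0.004 jaw -9.6 tilt n,u 0.0131 -0.0381 g 0.0002 Fx 0.38 Fy -0.77 Fz 0.24
39.7 xb 125.95 yb 96.9 z 0.0038 jaw -9.59 tilt n,u 0.0126 -0.038 g 0.0007 Fx 0.59 Fy -0.26 Fz -0.63
```

```bash
python3 -m pendant '{"xyz":[[-0.0008,0.002,0],[-0.0002,0.0018,0],[0.0003,0.0015,0]],"turn":[0,0,0]}' >/dev/null; python3 b.py; python3 -m pendant '{"xyz":[[0.0002,0.0012,0],[0.0002,0.001,0]],"turn":[0,0]}' >/dev/null; python3 b.py
```

```text
40.075 xb 120.65 yb 94.08 z 0.0039 jaw -9.56 tilt n,u 0.0121 -0.0388 g 0.0007 Fx -0.51 Fy 0.07 Fz -0.08
40.325 xb 119.05 yb 94.04 z 0.004 jaw -9.57 tilt n,u 0.0122 -0.0401 g 0.0005 Fx 2.15 Fy -0.3 Fz -0.24
```

```bash
python3 -m pendant '{"xyz":[[0.0002,0.0012,0],[0.0002,0.0012,0]],"turn":[0,0]}' >/dev/null; python3 b.py; python3 -m pendant '{"xyz":[[0.0002,0.0008,0],[0.0001,0.0005,0]],"turn":[0,0]}' >/dev/null; python3 b.py
```

```text
40.575 xb 117.43 yb 94.02 z 0.004 jaw -9.61 tilt n,u 0.0119 -0.0411 g 0.0007 Fx 1.39 Fy -1.15 Fz 0.4
40.825 xb 116.2 yb 94.02 z 0.004 jaw -9.63 tilt n,u 0.0116 -0.0413 g 0.0004 Fx 1.21 Fy -0.43 Fz 1.03
```

```bash
python3 -m pendant '{"xyz":[[0.0001,0.0009,0],[0.0001,0.0006,0]],"turn":[0,0]}' >/dev/null; python3 b.py; python3 -m pendant '{"xyz":[[0,0,0]],"turn":[0]}' >/dev/null; python3 b.py
```

```text
41.075 xb 114.66 yb 94.0 z 0.004 jaw -9.63 tilt n,u 0.0116 -0.0414 g 0.0003 Fx 1.46 Fy -0.41 Fz 0.35
41.2 xb 114.5 yb 94.04 z 0.004 jaw -9.62 tilt n,u 0.0118 -0.0413 g 0.0007 Fx 1.73 Fy -0.28 Fz 0.43
```

```bash
python3 -m pendant '{"xyz":[[-0.0005,-0.004,0],[-0.001,-0.008,0.002],[0,-0.006,0.01],[0,-0.01,0.018],[0,-0.02,0.018],[0,-0.03,0.012],[0,-0.035,0.006],[0,-0.03,0],[0,-0.015,0],[0,0,0]],"turn":[0,0,0,0,0,0,0,0,0,0]}' >/dev/null; python3 b.py
python3 -m pendant '{"xyz":[[-0.01,-0.02,0],[-0.02,-0.035,0],[-0.02,-0.035,0],[-0.01,-0.02,0],[0,0,0],[0,0,0]],"turn":[0,0,0,0,0,0]}' >/dev/null; python3 b.py
python3 - <<'E'
from h import *
s=save('scene','s17')[:,:,::-1];t=save('top','t17')[:,:,::-1]
for c in('scene','top'):
    for nme in('marker_top','rod_end','rod_nose'):
        for d in pinpoint(c,nme)[:3]:
            P=w(c,d['at']);p=P[:2]-[.5005,.1269];print(c,nme,round(d['score'],2),P.round(4),'xb',(-p@[.1668,.986]).round(4),'yb',(p@[.986,-.1668]).round(4))
cr=lambda im,x0,y0,x1,y1,W,H:cv2.resize(im[y0:y1,x0:x1],(W,H),interpolation=cv2.INTER_CUBIC)
cv2.imwrite('pics/s17e.png',np.vstack([cr(s,270,150,430,230,800,400)])[:600])
cv2.imwrite('pics/t17e.png',np.vstack([cr(t,90,150,230,230,800,457)])[:600])
E
```

```text
42.45 xb 277.51 yb 122.96 z 0.0822 jaw -9.63 tilt n,u 0.0224 -0.0406 g 0.0004 Fx -0.18 Fy -0.38 Fz -0.04
43.2 xb 385.5 yb 82.54 z 0.0837 jaw -8.75 tilt n,u 0.0246 -0.0336 g 0.0004 Fx -0.49 Fy 0.33 Fz -0.63
scene marker_top 0.61 [0.5825 0.0184 0.0762] xb 0.0933 yb 0.0989
scene marker_top 0.58 [ 0.6277 -0.4378  0.0038] xb 0.5356 yb 0.2196
scene marker_top 0.18 [ 0.7762 -0.1254 -0.0018] xb 0.2027 yb 0.3139
scene rod_end 0.73 [ 0.1676 -0.4377  0.0091] xb 0.6122 yb -0.234
scene rod_end 0.66 [ 0.4962 -0.6502  0.0036] xb 0.7669 yb 0.1254
scene rod_end 0.51 [0.4827 0.0365 0.0693] xb 0.0921 yb -0.0025
scene rod_nose 0.68 [ 0.372  -0.5872  0.0038] xb 0.7255 yb -0.0075
top marker_top 0.47 [0.5799 0.0217 0.0767] xb 0.0905 yb 0.0958
top rod_end 0.71 [0.5005 0.1312 0.0729] xb -0.0042 yb -0.0008
top rod_end 0.69 [ 0.502  -0.6516  0.0078] xb 0.7674 yb 0.1313
top rod_end 0.66 [ 0.1685 -0.4397  0.015 ] xb 0.6141 yb -0.2329
top rod_nose 0.74 [ 0.4147 -0.4643  0.0047] xb 0.5973 yb 0.014
top rod_nose 0.66 [ 0.3743 -0.5906  0.0019] xb 0.7285 yb -0.0048
```

View pics/s17e.png

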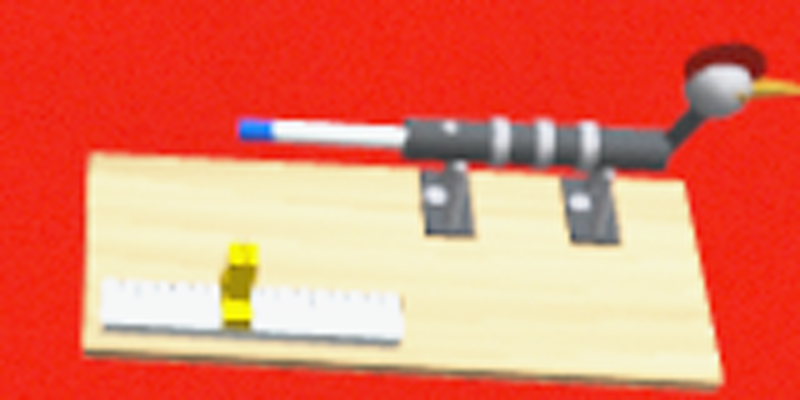

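View pics/t17e.png

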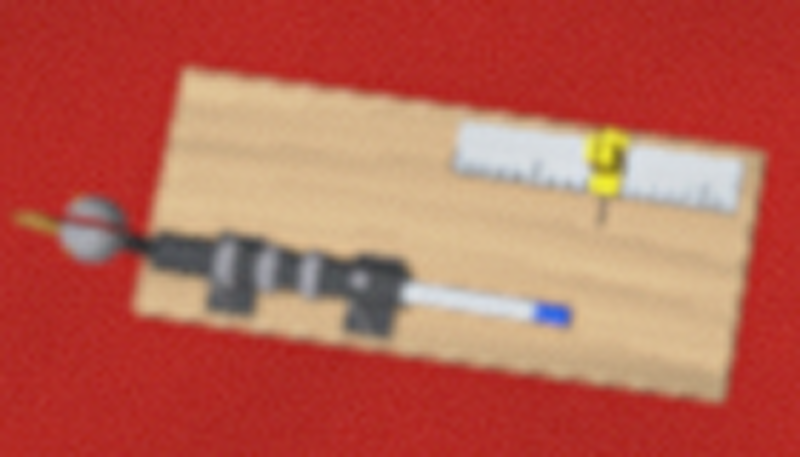

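View pics/s17.png

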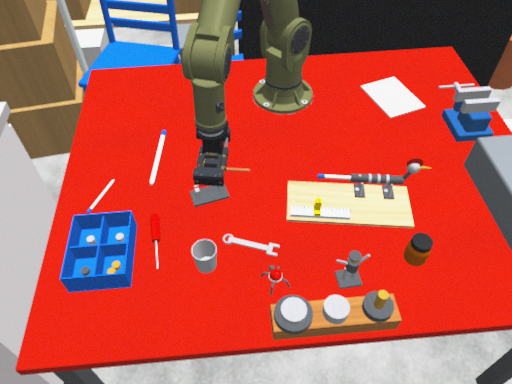

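```bash
python3 - <<'E'
from h import *
d=np.array([-.1668,-.986,0]);n=np.array([.986,-.1668,0])
G=lambda im,q:cv2.getRectSubPix(im,(1,1),(float(q[0]),float(q[1])))[0,0]
for cam,M in(('top',(.5018,.1264,.07)),('scene',(.4992,.1274,.07))):
    im=cv2.imread(f'pics/{cam[0]}17.png').astype(np.float32);M=np.array(M)
    xs=np.arange(.03,.125,.0005)
    pr=np.array([np.mean([G(im,pix(cam,M+d*x+n*t)) for t in(-.002,0,.002)],0) for x in xs]);B=pr[:,0]-pr[:,2]
    k=B.argmax();e=xs[k:][np.where(B[k:]<(B.max()+B[-1])/2)[0][0]]
    print(cam,'rod end',e)
    for y in(.091,.095,.099):
        xs2=np.arange(.06,.13,.0005);Mz=M.copy();Mz[2]=.0735
        p=np.array([G(im,pix(cam,Mz+d*x+n*y)) for x in xs2]);Yl=p[:,2]+p[:,1]-2*p[:,0]
        w_=np.where(Yl>(Yl.max()*.5))[0];print(cam,'marker',y,xs2[w_[0]],xs2[w_[-1]],(xs2[w_[0]]+xs2[w_[-1]])/2)
    # overlay of expected grip block at m=.0945
    v=cv2.resize(im.astype(np.uint8),None,fx=10,fy=10,interpolation=cv2.INTER_CUBIC)
    for m,col in((.0945,(255,0,0)),):
        for z in(.0735,.0375):
            q=[pix(cam,np.array([M[0],M[1],z])+d*(m+a)+n*(.095+b)) for a,b in((-.008,-.008),(.008,-.008),(.008,.008),(-.008,.008))]
            cv2.polylines(v,[np.round((np.array(q)+.5)*10).astype(int)],True,col,1)
        for z in(.012,.02,.03):
            a=pix(cam,np.array([M[0],M[1],z])+d*m+n*.06);b=pix(cam,np.array([M[0],M[1],z])+d*m+n*.08)
            cv2.line(v,tuple(((a+.5)*10).astype(int)),tuple(((b+.5)*10).astype(int)),(0,255,0),1)
    q=pix(cam,np.array([M[0],M[1],.05])+d*.0945+n*.09)
    x,y=int(q[0]*10),int(q[1]*10);cv2.imwrite(f'pics/m_{cam}.png',v[y-150:y+150,x-200:x+200])
a=cv2.imread('pics/m_top.png');b=cv2.imread('pics/m_scene.png');cv2.imwrite('pics/m.png',np.vstack([a,b]))
E
```

```text
top rod end 0.09400000000000006
top marker 0.091 0.08800000000000002 0.10550000000000004 0.09675000000000003
top marker 0.095 0.08700000000000002 0.10600000000000004 0.09650000000000003
top marker 0.099 0.08700000000000002 0.10900000000000004 0.09800000000000003
scene rod end 0.09450000000000006
scene marker 0.091 0.08550000000000002 0.10200000000000004 0.09375000000000003
scene marker 0.095 0.08600000000000002 0.10200000000000004 0.09400000000000003
scene marker 0.099 0.08600000000000002 0.10250000000000004 0.09425000000000003
```

View pics/m.png

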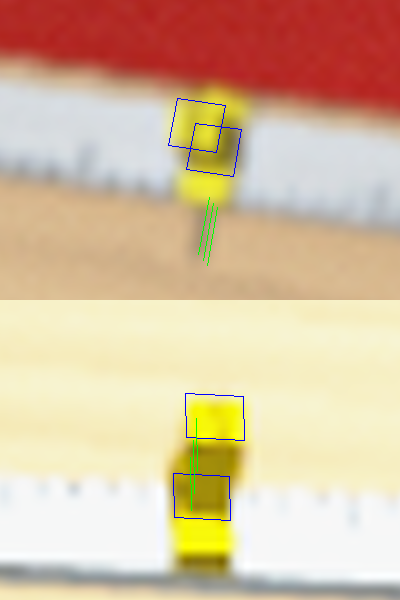

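```bash
python3 - <<'E'
from h import *
o=readout.get_obs();print(o['time_s'],o['force'].round(1),np.abs(o['joint_velocities']).max());print(sign_off())
E
```

```text
43.6 [-0.1 -0.5 -0.2] 0.23484641264448428
the job is handed in; nothing more can be done
None
```

I put the rod from the rest, which is the middle-sized of the three look-alikes, nose first into the tail socket and pressed it home. I then set the yellow marker level with its blue end and handed in at 43.6 s, with the gripper clear of everything.

- **Rod:** Sliding past the clip took about 3 to 4.5 N. Near 95 mm depth it stopped: pushing with up to 12.7 N gave no further advance. After release the pictures put the blue end at 94.0 mm (top) and 94.5 mm (scene) from the mouth, the same before and after the marker work.
- **Marker:** I touched the rod's end face with the shut fingers. I then pushed the marker back with the same finger face to that reading plus 8 mm, half the grip's width, landing within about 0.3 mm. The scene camera puts it at 94.0 mm.
- **Checks that disagreed:**
  - The top camera put the marker's grip at 96.5 mm, but that reading is biased by the visible side face. In that view the black line lay about 2 mm towards the mouth of where I expected it. I trusted the touch and the scene camera.
  - The network's `marker_top` gave 90.5 mm (top camera) and 93.3 mm (scene camera).
  - The reported tool point sat roughly 40 mm below the real finger tips. My first grasp closed above the rod without touching it, and I regripped lower.
  - The tool ended tilted about 2°.
- **Other things:** The last scene picture shows nothing else out of place.

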